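# Load a centrifuge bucket

### The job

Make up the centrifuge bucket for the next spin: first set the empty six-place carrier down into the bucket, then move the three blood tubes from the rack into it, fully down and evenly spaced (every other place) so that the bucket is balanced, and last close the bucket with its domed lid so that it sits level all round on the rim. Keep the tubes upright and leave the bottle, the control vial and the specimen cup where they stand.

Things in the scene. Friction and masses are not known exactly. Their poses are not given: they have to be found in the camera images.
- bucket: open round aluminium bucket, loose on the bench, 0.45 kg: rim 84 mm outside, 78 mm inside, 62 mm high, inner floor at z = 5 mm; two trunnion bosses on its sides reach 49.5 mm from the axis and end at z = 47. Origin at the centre of its underside, z up.
- carrier: grey carrier: six sleeves round a hub, 74 mm wide, sleeve tops at z = 48 mm, 0.12 kg; lift by the steel stem in the middle (11 mm thick; black button 14 mm, z = 79 to 88). Origin: centre of its underside, z up. Bores 14.8 mm wide, 23 mm from the axis at 0, 60, ... 300 deg from x, floor z = 5 (a tube's origin when down). In the bucket: origin at bucket z = 5 mm, 2 mm play, any turn.
- lid: bucket lid, mouth down, 0.09 kg: grey skirt 96 mm outside, 89 inside, 10 deep; clear dome 82 mm wide up to z = 60; grey knob to lift it by, 27 mm wide, z = 65 to 90. Origin: centre of the skirt's lower edge, z up. On the bucket the skirt goes over the rim with 2.5 mm play, its ledge rests on the rim and its origin is at bucket z = 52 mm; the dome clears the tubes by 8 mm above.
- rack: white tube rack, fixed to the bench, 76 mm (x) by 141 mm (y), 46 mm high, with 18 holes; the three tubes stand in it. Origin at the centre of its underside.
- tube_1: first blood tube, alike and interchangeable: 90 mm long, barrel 13 mm, violet cap 16 mm wide from z = 71 to 90 mm. Origin at its round bottom, z along it to the cap. It starts upright in the rack, its origin 4 mm above the bench, its upper 48 mm showing.
- tube_2: second blood tube, alike and interchangeable: 90 mm long, barrel 13 mm, violet cap 16 mm wide from z = 71 to 90 mm. Origin at its round bottom, z along it to the cap. It starts upright in the rack, its origin 4 mm above the bench, its upper 48 mm showing.
- tube_3: third blood tube, alike and interchangeable: 90 mm long, barrel 13 mm, violet cap 16 mm wide from z = 71 to 90 mm. Origin at its round bottom, z along it to the cap. It starts upright in the rack, its origin 4 mm above the bench, its upper 48 mm showing.
- stain_bottle: amber stain bottle with a black cap, 52 mm wide, 104 mm high, a bystander; origin at the centre of its underside.
- control_vial: small white control vial with a blue cap, 25 mm wide, 49 mm high, a bystander; origin at the centre of its underside.
- specimen_cup: specimen cup with a red screw lid, 58 mm wide, 59 mm high, a bystander; origin at the centre of its underside.
There are look-alikes about, which are no part of the job. What is shaped like the carrier but purple or turquoise is not meant. What is shaped like the lid but red is not meant.

How it is judged:
On the way, in this order (a step that is already met when the one before it is completed fails the run):
1. the carrier is seated in the bucket with no tube in it (horizontal distance between carrier and bucket below 0.008 m and z of carrier in the frame of bucket below 0.009 m and angle between each of carrier, bucket's own z axis and vertical below 0.08 rad and horizontal distance between each of tube_1, tube_2, tube_3 and carrier above 0.05 m), for 0.2 s.
2. all three tubes are fully down in the carrier in the bucket, none in neighbouring places (horizontal distance between carrier and bucket below 0.008 m and z of carrier in the frame of bucket below 0.009 m and angle between each of carrier, bucket's own z axis and vertical below 0.08 rad and z of each of tube_1, tube_2, tube_3 in the frame of carrier below 0.01 m and horizontal distance between each of tube_1, tube_2, tube_3 and carrier below 0.03 m and angle between each of tube_1, tube_2, tube_3's own z axis and vertical below 0.15 rad and horizontal distance between tube_1 and tube_2 above 0.032 m and horizontal distance between each of tube_1, tube_2 and tube_3 above 0.032 m), for 0.2 s.
3. the lid sits level on the bucket (horizontal distance between lid and bucket below 0.008 m and z of lid in the frame of bucket below 0.056 m and angle between lid's own z axis and vertical below 0.08 rad), for 0.2 s.
At the end, for the whole second after the job is handed in: Carrier seated in the bucket (within 8 mm of centre, 0.08 rad of level); tubes down in bores to 5 mm, leaning under 0.15 rad, any two over 32 mm apart; lid down on the rim within 4 mm, within 8 mm of centre and 0.08 rad of level; bucket upright; all at rest and released (all of step 2 and all of step 3 and linear speed of each of carrier, lid, bucket, tube_1, tube_2, tube_3 below 0.02 m/s and contact force between each of carrier, lid, bucket, tube_1, tube_2, tube_3 and the fingers below 0.05 N); the robot touches nothing.
It fails at once if a bystander (stain bottle, control vial or specimen cup) is moved by more than 30 mm or knocked over (distance of any of stain_bottle, control_vial, specimen_cup from where it was at the start of the episode above 0.03 m or angle between any of stain_bottle, control_vial, specimen_cup's own z axis and vertical above 0.5 rad).
It fails at once if a tube is tipped by more than 0.8 rad (angle between any of tube_1, tube_2, tube_3's own z axis and vertical above 0.8 rad).
It also fails if it takes over 128 s, if anything falls off the work surface, if the arm or the gripper's body presses on something with over 40 N, if the wrist force passes 120 N, or if a joint passes its speed limit or range.

### The arm

A 6-joint arm with a two-finger parallel gripper is mounted at the origin on a cart in front of the work surface, level with it; the furniture and walls round the work are solid. World frame = base frame: x ahead of the robot, y to its left, z up, the work surface at z = 0. Lengths are in m, angles in rad, forces in N, time in s.
With the tool pointing down it reaches from about 0.35 to 0.775 m from the base axis. Payload 5.5 kg.
Tool frame: the origin (TCP) lies at the very end of the fingers, on their centre line; the grasp point (between the pads) lies 19 mm behind it; z points along the fingers, y is the direction in which the jaws open and shut (so a half turn about z gives the same grasp; the last joint's range is limited). The gripper opens to 85 mm and grips with 20 to 120 N. Pads are 22 mm wide; open, the fingers measure 114 mm over their backs; the gripper's body (76 mm by 85 mm) begins 54 mm behind the grasp point. The pads swing forward as they close: fully open they stand 13 mm farther back than shut.
Start: joints at [0.983, 0.313, 0.046, 1.304, 0, 1.431], TCP at [0.249, 0.518, 0.231] pointing down, gripper open.
Joint ranges: [-2.76, 2.76], [-0.86, 1.69], [-1.03, 1.26], [-2.2, 2.34], [-1.47, 1.5], [-3.14, 3.14]. Speed limits (rad/s): [2.57, 2.57, 3.14, 3.14, 3.14, 3.14].

### API

Orientations are given as a unit quaternion [w, x, y, z].
In Python, from workcell import get_state, imaging, env, spotter gives the robot as it stands.
- The arm moves only by the tool play_rows, never from a script. Its argument "moves" is a list of rows, each an object with "claw": the finger opening in cm, from 0 to 8.54; "delta_pos": the shift along the tool's x, y, z in cm, a list of three; "twist": the turn about the tool's z in degrees. A call has 1 to 12 rows; each row is the pose to reach, as a shift and turn from the pose commanded when the call began, along the tool's axes at that moment; what a row does not reach only later rows make up. A row lasts 1/8 s, in which the tool goes at most 62.5 mm and 10.7 degrees, less where a joint would pass 70% of its speed; a pose out of reach is approached as far as the arm can. A call with a gripper value outside its range is refused whole. The fingers move at their own pace and stop on an object; "force" is the grip in N (left out, the last holds). Time passes only in rows, so rows that repeat a pose let the fingers close. It gives the time, the measured TCP pose, the force and the opening at its end, in the units of the state.
- get_state(): the state, without advancing time (a new reading comes with each control period).
- imaging.read_camera(name): name is "side" or "top" or "wrist"; returns the picture (384x512x3 uint8, red, green, blue); there is no depth.
- imaging.camera_info(name): a dict with "fx", "fy", "cx", "cy" (pixels), "world_to_cam" (4x4, takes a point from world to camera coordinates). Camera axes: x right, y down, z forward; pixel columns grow to the right and rows downward; lengths in m; the calibration is good to about 2 mm. A picture is of the moment at which its call begins: read the wrist's pose just before it. camera_info takes no time and is no camera call; for the wrist camera it gives the pose at the moment of the call.
- env.hand_in(): hands the job in, once; it reports no verdict.
Trained networks look in the newest picture that a camera, given by its name, has taken for a name from the list of things; names that differ only in an ending like _2 or _b are one class to them, and where a whole thing is asked for, a point or a joint stands for the part that bears it (a point fixed in the world has none). Each returns a list of dicts, best first, with "conf" (0 to 1); they miss things now and then, are a little off and sometimes report something else, mostly with a low value. They report only what shows in the picture. A call takes as long as a camera call. They do not tell look-alikes from the thing itself.
- spotter.spot_in(camera, query): "extent" ([left, top, right, bottom] in pixels, round what is visible of it).
The state is a dict: "clock": time; "joint_pos": joint angles; "qvel": joint speeds; "tau": joint torques, N m; "tcp_pos": TCP position; "orientation": TCP orientation; "wrist_force": force on the tool from outside, world axes, zero at the start; "ft_torque": the same for the moment, N m; "finger_gap": finger opening in m.
Only numpy, scipy, OpenCV 4.12 (cv2) and the standard library are available. Lean on these libraries where they do the work, as an engineer would, in place of code of your own. Each camera call takes 0.05 s, during which the arm holds its last target. There are 200 camera calls.

## Working session

There is one attempt and no reset: what is moved stays moved. The work goes in short steps, Python scripts to look and compute and a tool call to move; the robot and the scene stay as the last step left them, time stands still between calls to the robot, and variables do not carry over. Pictures are saved under pics/ and viewed, about 12 in all and at most 16, crops included, and the job is handed in when it is done.

Besides the shell and the picture viewer there is one more tool, called after ">>>" as name(argument=value, ...), one argument or row to a line, values as JSON. play_rows: Moves the arm, as the interface text tells. Its arguments: {"type":"object","properties":{"moves":{"type":"array"},"force":{"type":"number"}},"required":["moves"]}

```bash
mkdir -p pics; ls
cat > h.py <<'E'
import numpy as np, cv2, sys
from workcell import get_state, imaging, env, spotter
def shot(cam,name=None):
    im=imaging.read_camera(cam)
    if name: cv2.imwrite(f'pics/{name}.png',im[:,:,::-1])
    return im
def ray(cam,u,v,z,info=None):
    i=info or imaging.camera_info(cam); T=np.linalg.inv(np.array(i['world_to_cam']))
    d=T[:3,:3]@np.array([(u-i['cx'])/i['fx'],(v-i['cy'])/i['fy'],1]); o=T[:3,3]
    return o+d*(z-o[2])/d[2]
def proj(cam,p,info=None):
    i=info or imaging.camera_info(cam); q=np.array(i['world_to_cam'])@np.append(p,1)
    return np.array([i['fx']*q[0]/q[2]+i['cx'],i['fy']*q[1]/q[2]+i['cy']])
E
python3 - <<'E'
from h import *
s=get_state();print(s)
t=shot('top','top0');
for n in ['bucket','carrier','lid','rack','tube_1','stain_bottle','control_vial','specimen_cup']:
    print(n,[(round(d['conf'],2),[round(x) for x in d['extent']]) for d in spotter.spot_in('top',n)])
a=shot('side','side0')
cv2.imwrite('pics/both0.png',cv2.resize(np.vstack([t]),(800,600))[:,:,::-1])
for c in ['top','side']: print(c,imaging.camera_info(c))
E
```

```text
pics
{'clock': 0.0, 'joint_pos': array([ 9.83404134e-01,  3.13986726e-01,  4.49565108e-02,  1.30358105e+00,
       -9.55965410e-06,  1.43117777e+00]), 'qvel': array([ 0.00016454, -0.00038427, -0.00081499,  0.00220222, -0.00013445,
        0.00099678]), 'tau': array([-1.33850644e-03, -4.80631614e+01,  2.98532706e+01,  1.94873207e-02,
       -3.25799529e-04, -7.95342032e-06]), 'tcp_pos': array([0.24868501, 0.5178704 , 0.23040745]), 'orientation': array([-3.18186182e-04,  2.22021005e-01,  9.75041461e-01, -8.49872588e-04]), 'wrist_force': array([0.15622572, 0.48690278, 0.12487398]), 'ft_torque': array([ 0.04524126,  0.06148887, -0.01648911]), 'finger_gap': 0.0855192459816334}
bucket [(0.89, [158, 167, 196, 198]), (0.62, [366, 203, 378, 210])]
carrier [(0.67, [294, 194, 319, 219]), (0.6, [346, 231, 376, 260]), (0.58, [168, 231, 199, 257])]
lid [(0.97, [104, 192, 145, 228]), (0.62, [222, 158, 251, 192]), (0.4, [282, 256, 294, 261])]
rack [(0.86, [347, 175, 406, 221]), (0.53, [160, 165, 196, 196])]
tube_1 [(0.52, [375, 179, 388, 189]), (0.37, [367, 203, 376, 208]), (0.34, [293, 193, 317, 22
[... 174 characters left out ...]
94.7855021544894, 'cx': 258.9084361598746, 'cy': 189.64760580741668, 'world_to_cam': array([[ 0.02012777, -0.99973658,  0.01102891,  0.04491349],
       [-0.9961202 , -0.02099775, -0.08546133,  0.54284041],
       [ 0.0856704 , -0.00926597, -0.99628044,  1.05138365],
       [ 0.        ,  0.        ,  0.        ,  1.        ]])}
side {'fx': 431.2082387374802, 'fy': 431.2082387374802, 'cx': 250.91884925077431, 'cy': 193.44511890619654, 'world_to_cam': array([[ 0.97383942, -0.22719953, -0.00414188, -0.54023698],
       [-0.13279534, -0.55421727, -0.82171079,  0.15226097],
       [ 0.1843968 ,  0.80076438, -0.56988966,  0.91836491],
       [ 0.        ,  0.        ,  0.        ,  1.        ]])}
```

View pics/both0.png

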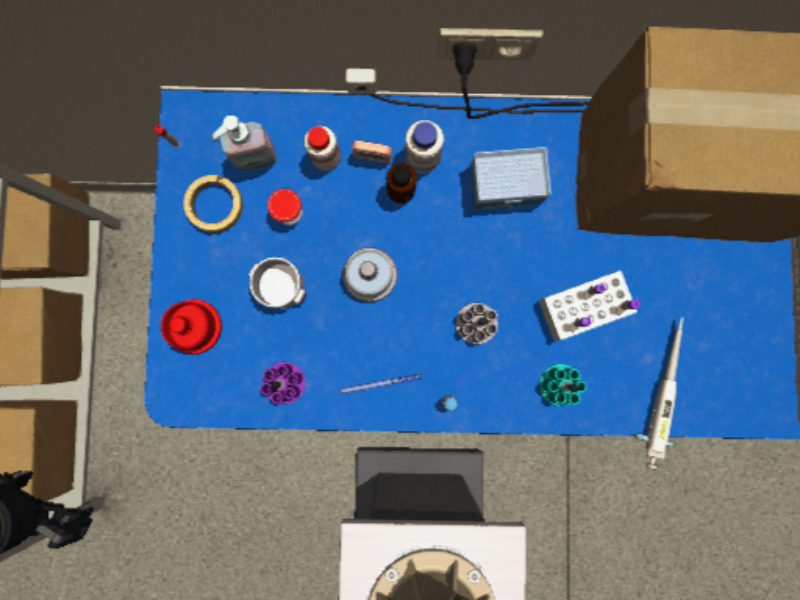

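View pics/side0.png

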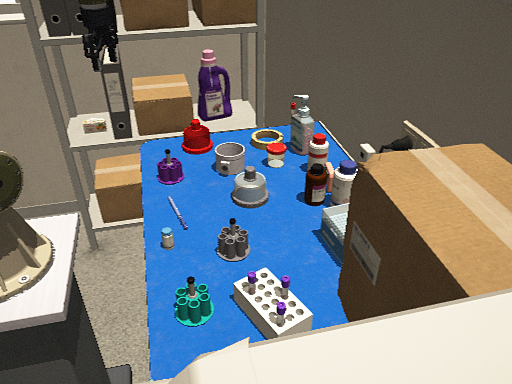

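The grey carrier is at about (305,207) px in the top view, and the purple (181,246) and turquoise (361,247) ones are look-alikes. The grey and clear lid is at (236,175), and the red one (122,209) is a look-alike. The bucket is at (177,182), and the violet caps are at about (384,185), (406,194) and (374,206). I'll confirm these in an enlarged crop and triangulate.

Run:
```python
from h import *
t=cv2.imread('pics/top0.png'); c=t[150:240,150:420]
cv2.imwrite('pics/crop1.png',cv2.resize(c,(800,267),interpolation=cv2.INTER_CUBIC))
s=cv2.imread('pics/side0.png')
cv2.imwrite('pics/crop2.png',np.vstack([cv2.resize(c,(800,267),interpolation=cv2.INTER_CUBIC),cv2.resize(s[135:340,205:315],(177,330)).repeat(1,1) if 0 else cv2.resize(s[135:345,160:400],(800,330)[0:1]+(330,))]))
hsv=cv2.cvtColor(t,cv2.COLOR_BGR2HSV); m=cv2.inRange(hsv,(125,120,60),(155,255,255)); m[:,:340]=0
n,l,st,ce=cv2.connectedComponentsWithStats(m)
for i in range(1,n): print('top cap',st[i],ce[i],ray('top',*ce[i],.09))
hsv=cv2.cvtColor(s,cv2.COLOR_BGR2HSV); m=cv2.inRange(hsv,(125,120,60),(155,255,255)); m[:260]=0
n,l,st,ce=cv2.connectedComponentsWithStats(m)
for i in range(1,n): print('side cap',st[i],ce[i],ray('side',*ce[i],.085))
for nm,p,z in [('bucket',(176.6,182),.062),('carrier',(306,203),.088),('lid knob',(235.5,172.5),.09),('bottle',(257,113),.1),('vial',(287,258),.049)]: print(nm,ray('top',*p,z).round(4))
```

```text
top cap [381 182   7   6  27] [383.81481481 184.51851852] [ 0.55597553 -0.2630924   0.09      ]
top cap [403 192   6   6  31] [405.70967742 194.4516129 ] [ 0.53161943 -0.31912842  0.09      ]
top cap [372 203   6   6  29] [374.51724138 205.5862069 ] [ 0.50146018 -0.23892152  0.09      ]
side cap [248 271   8  12  72] [251.625      276.77777778] [ 0.50046551 -0.2397773   0.085     ]
side cap [281 276   9  12  76] [285.47368421 280.88157895] [ 0.55636422 -0.26328195  0.085     ]
side cap [277 302   9  13  90] [280.85555556 307.63333333] [ 0.53146616 -0.31904885  0.085     ]
bucket [0.554  0.2725 0.062 ]
carrier [ 0.5045 -0.0642  0.088 ]
lid knob [0.5788 0.1175 0.09  ]
bottle [0.7326 0.0657 0.1   ]
vial [ 0.3615 -0.0208  0.049 ]
```

View pics/crop2.png

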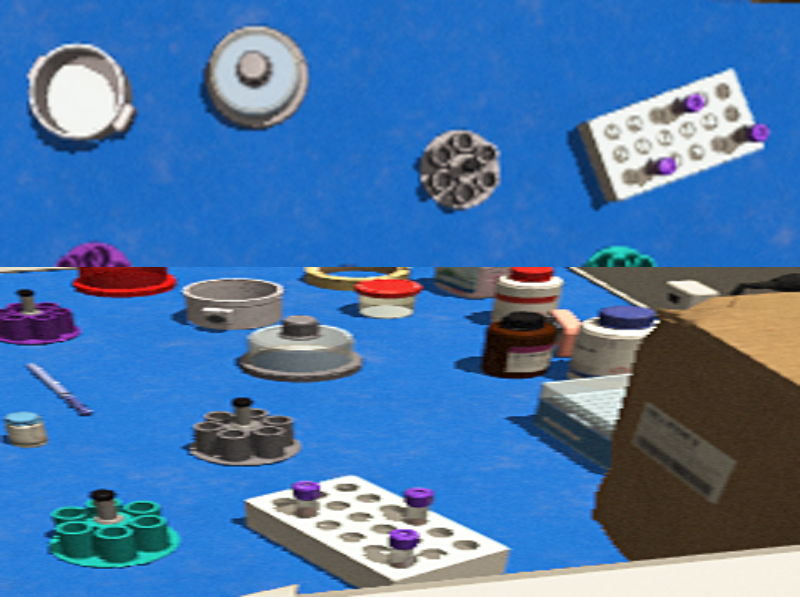

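```bash
cat >> h.py <<'E'
def tool():
    s=get_state(); w,x,y,z=s['orientation']
    from scipy.spatial.transform import Rotation as R
    M=R.from_quat([x,y,z,w]).as_matrix(); return s,M
def go(*targets):
    "targets (x,y,z,psi_deg): print delta cm in tool axes and twist"
    s,M=tool(); psi=np.degrees(np.arctan2(M[1,0],M[0,0]))
    print('t',s['clock'],'tcp',s['tcp_pos'].round(4),'psi',psi.round(2),'tilt',(M[2,2]).round(5),'gap',round(s['finger_gap'],4),'F',np.round(s['wrist_force'],1))
    for t in targets:
        d=M.T@(np.array(t[:3])-s['tcp_pos']); tw=(psi-t[3]+180)%360-180
        print('  delta',(d*100).round(2),'twist',round(tw,1))
E
python3 - <<'E'
from h import *
go((.44,-.067,.25,180),(.50,-.067,.25,180))
i=imaging.camera_info('wrist');T=np.linalg.inv(i['world_to_cam']);print(i['fx'],T.round(3))
s,M=tool(); print('cam in tool',(M.T@(T[:3,3]-s['tcp_pos'])).round(4),(M.T@T[:3,:3]).round(3))
E
```

```text
t 0.5 tcp [0.249  0.5183 0.2313] psi 154.34 tilt -1.0 gap 0.0857 F [-0.1 -0.9  0.3]
  delta [-42.56 -44.49  -1.87] twist -25.7
  delta [-47.97 -41.89  -1.87] twist -25.7
331.8164659949169 [[ 0.434  0.862  0.262  0.183]
 [ 0.901 -0.416 -0.126  0.551]
 [ 0.     0.29  -0.957  0.374]
 [ 0.     0.     0.     1.   ]]
cam in tool [ 0.0734  0.0005 -0.1423] [[-0.002 -0.957 -0.29 ]
 [ 1.    -0.002 -0.   ]
 [-0.    -0.29   0.957]]
```

>>> play_rows(
  moves=[
    {"claw": 8, "delta_pos": [-48.2, -41.7, -1.9], "twist": -25.7},
    {"claw": 8, "delta_pos": [-48.2, -41.7, -1.9], "twist": -25.7},
    {"claw": 6, "delta_pos": [-48.2, -41.7, -1.9], "twist": -25.7},
    {"claw": 4, "delta_pos": [-48.2, -41.7, -1.9], "twist": -25.7},
    {"claw": 4, "delta_pos": [-48.2, -41.7, -1.9], "twist": -25.7},
    {"claw": 4, "delta_pos": [-48.2, -41.7, -1.9], "twist": -25.7},
    {"claw": 4, "delta_pos": [-48.2, -41.7, -1.9], "twist": -25.7},
    {"claw": 4, "delta_pos": [-48.2, -41.7, -1.9], "twist": -25.7},
    {"claw": 4, "delta_pos": [-48.2, -41.7, -1.9], "twist": -25.7},
    {"claw": 4, "delta_pos": [-48.2, -41.7, -1.9], "twist": -25.7},
    {"claw": 4, "delta_pos": [-48.2, -41.7, -1.9], "twist": -25.7},
    {"claw": 4, "delta_pos": [-48.2, -41.7, -1.9], "twist": -25.7},
  ],
)

```text
clock: 2.0
tcp_pos: [0.503, -0.0672, 0.25]
orientation: [-0.0, 0.001, 1.0, 0.0]
wrist_force: [-0.3, 1.2, -0.4]
finger_gap: 0.0402
```

Run:
```python
from h import *
go()
w=shot('wrist','w1'); i=imaging.camera_info('wrist')
print(proj('wrist',(.504,-.066,.088)),proj('wrist',(.504,-.066,0.048)))
print(spotter.spot_in('wrist','carrier'))
```

```text
t 2.0 tcp [ 0.503  -0.0672  0.25  ] psi 179.91 tilt -1.0 gap 0.0402 F [-0.3  1.2 -0.4]
[255.2471923  172.38097971] [255.23794674 163.38317686]
[{'extent': [61.9, 18.5, 150.5, 92.4], 'conf': 0.85}, {'extent': [222.1, 121.0, 285.3, 188.1], 'conf': 0.58}]
```

View pics/w1.png

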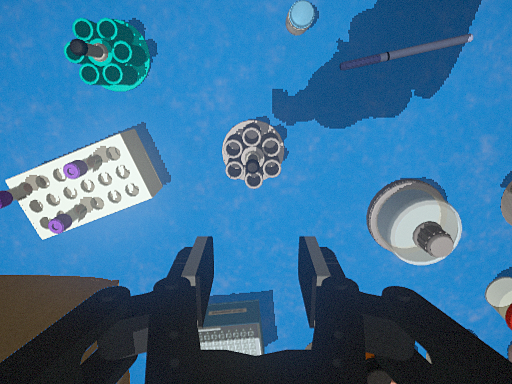

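Wrist view: the grey carrier is at (253,155) with its black button at about (253,167). Turquoise is at (108,55), the rack caps are at left, and the grey lid knob is at (435,238).

Run:
```python
from h import *
w=cv2.imread('pics/w1.png')
g=cv2.cvtColor(w,cv2.COLOR_BGR2GRAY)
hsv=cv2.cvtColor(w,cv2.COLOR_BGR2HSV)
sub=hsv[110:200,210:300]; m=((sub[:,:,1]<90)).astype(np.uint8)
n,l,st,ce=cv2.connectedComponentsWithStats(m); k=1+st[1:,4].argmax(); print('blob',st[k],ce[k]+[210,110])
d=((g[110:200,210:300]<55)&(sub[:,:,1]<120)).astype(np.uint8)
n,l,st,ce=cv2.connectedComponentsWithStats(d)
for i in range(1,n):
    if st[i,4]>8: print(st[i],ce[i]+[210,110])
cv2.imwrite('pics/c3.png',cv2.resize(w[110:200,210:300],(600,600),interpolation=cv2.INTER_CUBIC))
for p,z in [((253,167),.088),((253,156),.048)]: print(ray('wrist',*p,z))
```

```text
blob [  12   10   62   69 2995] [252.99232053 151.75392321]
[ 0.49862104 -0.06740689  0.088     ]
[ 0.49589372 -0.06765154  0.048     ]
```

View pics/c3.png

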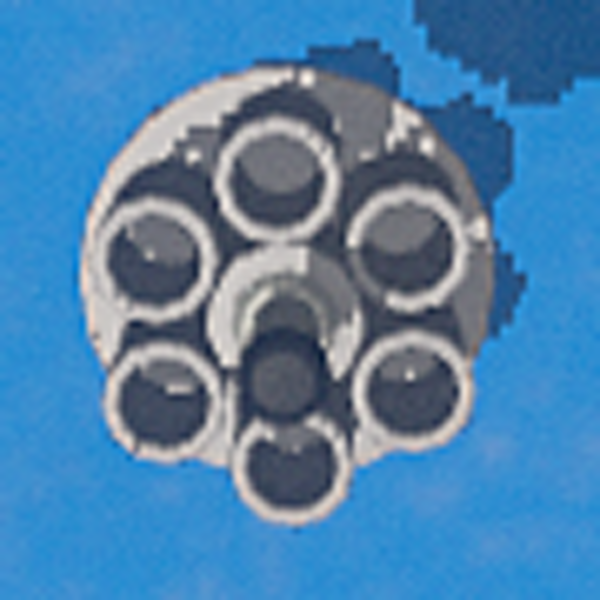

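>>> play_rows(
  moves=[
    {"claw": 3.2, "delta_pos": [0.5, 0, 8], "twist": 0},
    {"claw": 3.2, "delta_pos": [0.5, 0, 14], "twist": 0},
    {"claw": 3.2, "delta_pos": [0.5, 0, 17], "twist": 0},
    {"claw": 3.2, "delta_pos": [0.5, 0, 19.3], "twist": 0},
    {"claw": 3.2, "delta_pos": [0.5, 0, 19.3], "twist": 0},
    {"claw": 0.8, "delta_pos": [0.5, 0, 19.3], "twist": 0},
    {"claw": 0.8, "delta_pos": [0.5, 0, 19.3], "twist": 0},
    {"claw": 0.8, "delta_pos": [0.5, 0, 19.3], "twist": 0},
    {"claw": 0.8, "delta_pos": [0.5, 0, 19.3], "twist": 0},
    {"claw": 0.8, "delta_pos": [0.5, 0, 19.3], "twist": 0},
  ],
  force=60,
)

```text
clock: 3.35
tcp_pos: [0.4984, -0.0666, 0.0579]
orientation: [0.001, -0.0, 1.0, -0.0]
wrist_force: [-0.0, -0.5, 3.2]
finger_gap: 0.0106
```

>>> play_rows(
  moves=[
    {"claw": 0.8, "delta_pos": [0, 0, -4], "twist": 0},
    {"claw": 0.8, "delta_pos": [0, 0, -10], "twist": 0},
    {"claw": 0.8, "delta_pos": [0, 0, -16], "twist": 0},
    {"claw": 0.8, "delta_pos": [-5.5, 22.5, -19.2], "twist": 0},
    {"claw": 0.8, "delta_pos": [-5.5, 22.5, -19.2], "twist": 0},
    {"claw": 0.8, "delta_pos": [-5.5, 22.5, -19.2], "twist": 0},
    {"claw": 0.8, "delta_pos": [-5.5, 22.5, -19.2], "twist": 0},
    {"claw": 0.8, "delta_pos": [-5.5, 22.5, -19.2], "twist": 0},
    {"claw": 0.8, "delta_pos": [-5.5, 22.5, -19.2], "twist": 0},
  ],
)

```text
clock: 4.47
tcp_pos: [0.5523, 0.1586, 0.2487]
orientation: [-0.001, -0.001, 1.0, -0.0]
wrist_force: [-0.2, -0.4, -1.8]
finger_gap: 0.0108
```

Run:
```python
from h import *
go()
w=shot('wrist','w2'); p=proj('wrist',(.554,.2725,.062)).round().astype(int);print(p)
print(spotter.spot_in('wrist','bucket'))
u,v=np.clip(p-75,0,[362,234]);print('crop',u,v)
cv2.imwrite('pics/c4.png',np.hstack([cv2.resize(w,(512,384)),cv2.resize(w[v:v+150,u:u+112],(286,384))])[:,:,::-1])
```

```text
t 4.475 tcp [0.5523 0.1586 0.2487] psi -179.93 tilt -1.0 gap 0.0108 F [-0.2 -0.4 -1.8]
[368 167]
[]
crop 293 92
```

View pics/c4.png

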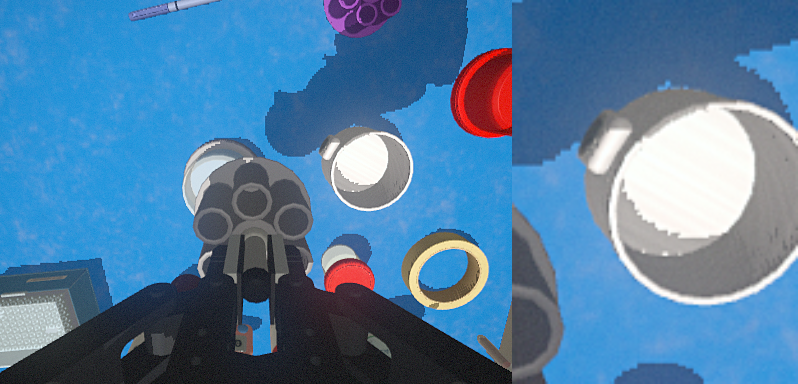

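Wrist view: the bucket rim spans about (331..413, 131..211) px, with its boss at (327,148). The carrier is held in front. I'll fit the rim circle.

```bash
cat >> h.py <<'E'
def circfit(cam,ext,z,r,info=None):
    "centre of a level circle (height z, radius r) whose image has the extent [l,t,r,b]"
    from scipy.optimize import least_squares
    a=np.linspace(0,2*np.pi,72); info=info or imaging.camera_info(cam)
    def f(c):
        P=np.array([proj(cam,(c[0]+r*np.cos(t),c[1]+r*np.sin(t),z),info) for t in a])
        e=[P[:,0].min(),P[:,1].min(),P[:,0].max(),P[:,1].max()]
        return [k-q for k,q in zip(e,ext) if q is not None]
    c0=ray(cam,(ext[0]+ext[2])/2,(ext[1]+ext[3])/2,z,info)[:2]
    s=least_squares(f,c0,diff_step=1e-3); return s.x.round(4),np.round(s.fun,1)
E
python3 - <<'E'
from h import *
w=cv2.imread('pics/w2.png').astype(int)
mn=w.min(2)
print('row171',mn[171,405:418]); print('col372 bot',mn[204:216,372]); print('col372 top',mn[124:138,372]); print('row171L',mn[171,325:338])
print(circfit('wrist',[331,131,413,211],.062,.042))
# top cam
t=cv2.imread('pics/top0.png').astype(int).min(2)
print('top row182',t[182,155:200]); print('col176',t[160:205,176])
E
```

```text
row171 [147 148 146 140 128 221 251 236 121  55  59  63  70]
col372 bot [124 120 116 146 225 255 240  53  81  89  85  86]
col372 top [ 80  76  75  80  86 119 113 130 205 252 241 244 243 245]
row171L [149 150 150 139 148 107 238 255 246 175 173 176 173]
(array([0.5602, 0.2765]), array([-0.4, -0.1,  0.4,  0.1]))
top row182 [ 30  32  33  31  65 170 153  94  88  88 117 217 241 241 241 242 242 242
 243 242 243 243 243 244 243 243 243 244 243 243 243 244 243 200 133 224
 193  96  88  77  44  31  33  43  56]
col176 [ 32  29  27  33  83 203  96  55  57  96 129 133 233 240 242 240 242 242
 243 243 243 244 243 243 243 242 242 243 243 244 242 244 243 241 240 242
 136  42  17  16  20  33  31  31  30]
```

Run:
```python
from h import *
print(circfit('top',[159,164,None or 192.3,196.5],.062,.042))
s=cv2.imread('pics/side0.png'); cv2.imwrite('pics/c5.png',np.hstack([cv2.resize(s[130:190,200:260],(400,400),interpolation=cv2.INTER_CUBIC),cv2.resize(cv2.imread('pics/top0.png')[155:205,150:200],(400,400),interpolation=cv2.INTER_CUBIC)]))
for c in [(.5602,.2765),(.554,.2725)]:
  for cam in ('side','top'):
    P=np.array([proj(cam,(c[0]+.042*np.cos(t),c[1]+.042*np.sin(t),.062)) for t in np.linspace(0,6.28,60)]); print(cam,c,P.min(0).round(1),P.max(0).round(1))
```

```text
(array([0.5587, 0.2752]), array([ 0.6,  0.3, -0.6, -0.3]))
side (0.5602, 0.2765) [215.3 141.3] [245.3 155.8]
top (0.5602, 0.2765) [159.1 163.8] [191.2 195.6]
side (0.554, 0.2725) [213.3 142.2] [243.4 156.8]
top (0.554, 0.2725) [160.5 166.1] [192.6 198. ]
```

View pics/c5.png

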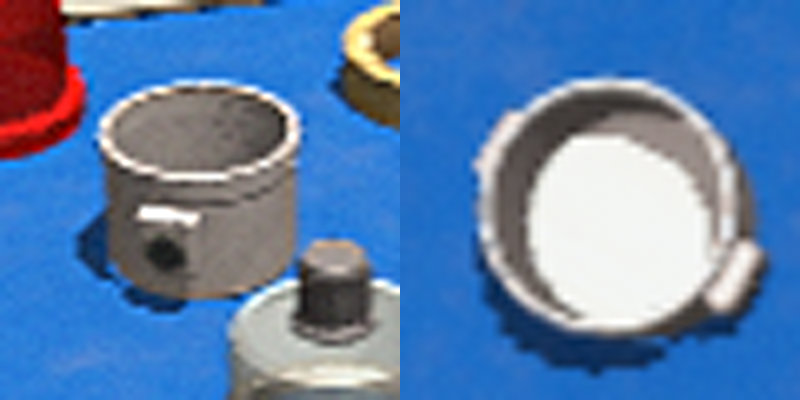

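Run:
```python
from h import *
s,M=tool(); t=s['tcp_pos']; print(t)
w=cv2.imread('pics/w2.png').astype(int)
print(w[150:165,253].tolist())
for dx in (-.002,0,.002):
    P=np.array([proj('wrist',(t[0]+dx+.037*np.cos(a),t[1]+.037*np.sin(a),z)) for z in (.1905,) for a in np.linspace(0,6.28,90)]); print(dx,P.min(0).round(1),P.max(0).round(1), proj('wrist',(t[0]+dx,t[1],.279)))
sub=cv2.cvtColor(cv2.imread('pics/w2.png'),cv2.COLOR_BGR2HSV)
for v in (195,205,215,225): print(v,[ (u,int(sub[v,u,1])) for u in list(range(190,200))+list(range(307,318))])
cv2.imwrite('pics/c6.png',cv2.resize(cv2.imread('pics/w2.png')[150:300,180:330],(600,600),interpolation=cv2.INTER_CUBIC))
```

```text
[0.55235637 0.15770056 0.24889028]
[[148, 96, 41], [144, 97, 48], [109, 82, 63], [94, 79, 79], [103, 90, 87], [109, 98, 94], [113, 106, 103], [114, 105, 103], [136, 132, 130], [135, 132, 128], [121, 116, 117], [123, 118, 119], [114, 108, 105], [93, 84, 77], [85, 69, 66]]
-0.002 [197.6 148.3] [313.1 257.5] [255.23797619 282.1774959 ]
0 [197.8 151.6] [313.  260.1] [255.25068725 286.70125546]
0.002 [197.9 154.8] [312.8 262.8] [255.26328441 291.18447878]
195 [(190, 11), (191, 11), (192, 8), (193, 8), (194, 8), (195, 8), (196, 29), (197, 15), (198, 7), (199, 5), (307, 15), (308, 91), (309, 178), (310, 165), (311, 158), (312, 157), (313, 160), (314, 172), (315, 172), (316, 171), (317, 160)]
205 [(190, 25), (191, 25), (192, 29), (193, 27), (194, 23), (195, 3), (196, 5), (197, 7), (198, 6), (199, 19), (307, 59), (308, 4), (309, 12), (310, 97), (311, 163), (312, 169), (313, 170), (314, 174), (315, 178), (316, 177), (317, 165)]
215 [(190, 189), (191, 186), (192, 203), (193, 182), (194, 13), (195, 45), (196, 50), (197, 28), (198, 25), (199, 26), (307, 22), (308, 17), (309, 13), (310, 7), (311, 21), (312, 165), (313, 171), (314, 168), (315, 166), (316, 174), (317, 169)]
225 [(190, 195), (191, 208), (192, 186), (193, 31), (194, 25), (195, 24), (196, 24), (197, 33), (198, 71), (199, 81), (307, 35), (308, 17), (309, 10), (310, 11), (311, 32), (312, 154), (313, 172), (314, 170), (315, 177), (316, 183), (317, 183)]
```

View pics/c6.png

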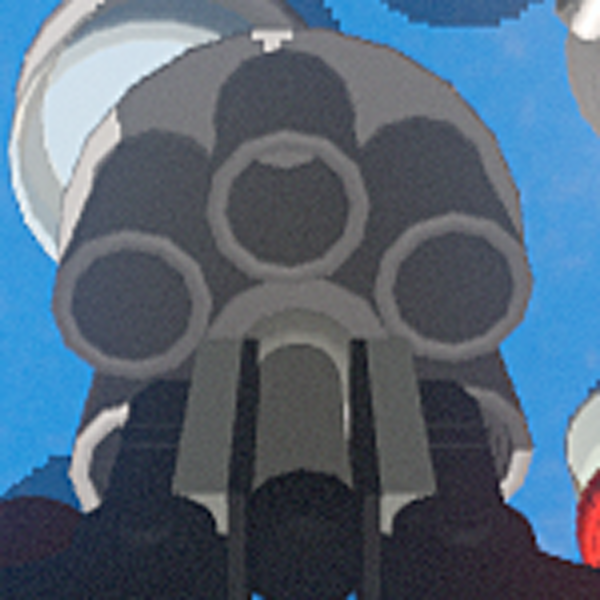

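Run:
```python
from h import *
from scipy.optimize import least_squares
from scipy.spatial.transform import Rotation as R
i=imaging.camera_info('wrist'); s,M=tool(); t=s['tcp_pos']
q=lambda X,Y:np.array([X/4+180-.375,Y/4+150-.375])
meas=[q(288,205),q(455,286),q(132,303)]; an=[180,120,240]
but=q(304,513)
def f(p,out=False):
    x,y,yaw,pit,rol,z=p; Rm=R.from_euler('ZYX',[yaw,pit,rol]).as_matrix(); o=np.array([t[0]+x,t[1]+y,.191+z])
    r=[]
    for m,a in zip(meas,an):
        a=np.radians(a); r+=list(proj('w',o+Rm@[.023*np.cos(a),.023*np.sin(a),.048],i)-m)
    P=np.array([proj('w',o+Rm@[.037*np.cos(a),.037*np.sin(a),.003],i) for a in np.linspace(0,6.28,120)])
    r+=[P[:,0].min()-194.7,P[:,0].max()-312.7,P[:,1].min()-157]
    return np.array(r+[p[5]/.001*.5, p[3]/.05,p[4]/.05])
s=least_squares(f,np.zeros(6)+1e-4,diff_step=1e-4); print(s.x.round(4),'deg',np.degrees(s.x[2:5]).round(1)); print(s.fun.round(1))
```

```text
[ 0.0027 -0.001   0.0503 -0.0269 -0.0107  0.0009] deg [ 2.9 -1.5 -0.6]
[ 0.   0.1 -0.   0.  -0.   0.   0.5 -0.4 -0.2  0.4 -0.5 -0.2]
```

>>> play_rows(
  moves=[
    {"claw": 0.8, "delta_pos": [-0.5, 11.8, 0], "twist": 0},
    {"claw": 0.8, "delta_pos": [-0.5, 11.8, 0], "twist": 0},
    {"claw": 0.8, "delta_pos": [-0.5, 11.8, 5], "twist": 0},
    {"claw": 0.8, "delta_pos": [-0.5, 11.8, 9], "twist": 0},
    {"claw": 0.8, "delta_pos": [-0.5, 11.8, 11.4], "twist": 0},
    {"claw": 0.8, "delta_pos": [-0.5, 11.8, 11.4], "twist": 0},
    {"claw": 0.8, "delta_pos": [-0.5, 11.8, 11.4], "twist": 0},
  ],
)

```text
clock: 5.45
tcp_pos: [0.5585, 0.2761, 0.1366]
orientation: [0.001, 0.0, 1.0, 0.0]
wrist_force: [0.4, -0.0, -1.4]
finger_gap: 0.0106
```

Run:
```python
from h import *
go()
w=shot('wrist','w3'); s=shot('side','s3')
cv2.imwrite('pics/c7.png',np.hstack([cv2.resize(w[90:290,160:360],(500,500),interpolation=cv2.INTER_CUBIC),cv2.resize(s[110:180,200:242],(300,500),interpolation=cv2.INTER_CUBIC)])[:,:,::-1])
for c in [(.5602,.2765),(.559,.2745)]:
    P=np.array([proj('wrist',(c[0]+.039*np.cos(a),c[1]+.039*np.sin(a),.062)) for a in np.linspace(0,6.28,60)]); print(c,P.min(0).round(1),P.max(0).round(1))
```

```text
t 5.45 tcp [0.5585 0.2761 0.1366] psi 179.96 tilt -1.0 gap 0.0106 F [ 0.4 -0.  -1.4]
(0.5602, 0.2765) [198.7 145.6] [311.4 252.3]
(0.559, 0.2745) [195.7 143.7] [308.6 250.8]
```

View pics/c7.png

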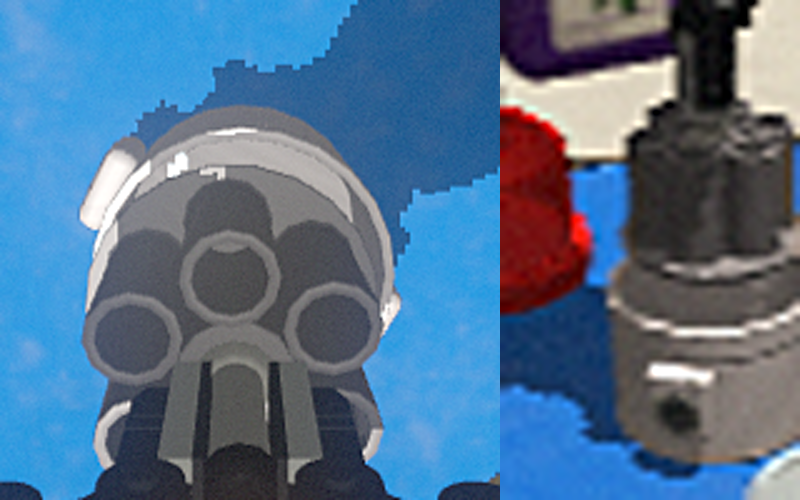

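>>> play_rows(
  moves=[
    {"claw": 0.8, "delta_pos": [0, 0.2, 1.0], "twist": 0},
    {"claw": 0.8, "delta_pos": [0, 0.2, 1.6], "twist": 0},
    {"claw": 0.8, "delta_pos": [0, 0.2, 2.0], "twist": 0},
    {"claw": 0.8, "delta_pos": [0, 0.2, 2.4], "twist": 0},
    {"claw": 0.8, "delta_pos": [0, 0.2, 2.6], "twist": 0},
    {"claw": 0.8, "delta_pos": [0, 0.2, 2.6], "twist": 0},
  ],
)

```text
clock: 6.3
tcp_pos: [0.5576, 0.2788, 0.1091]
orientation: [-0.0, -0.0, 1.0, -0.0]
wrist_force: [0.5, -0.3, -0.9]
finger_gap: 0.0109
```

Run:
```python
from h import *
go()
w=shot('wrist','w4'); s=shot('side','s4')
cv2.imwrite('pics/c8.png',np.hstack([cv2.resize(w[90:290,160:360],(500,500),interpolation=cv2.INTER_CUBIC),cv2.resize(s[110:180,208:250],(300,500),interpolation=cv2.INTER_CUBIC)])[:,:,::-1])
```

```text
t 6.3 tcp [0.5576 0.2788 0.1091] psi -179.96 tilt -1.0 gap 0.0109 F [ 0.5 -0.3 -0.9]
```

View pics/c8.png

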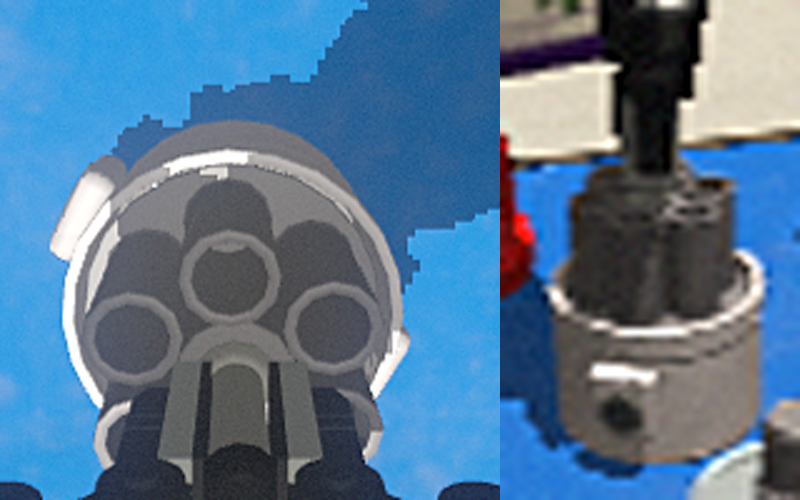

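The carrier is inside the rim with no contact force. I'll lower it the rest of the way.

>>> play_rows(
  moves=[
    {"claw": 0.8, "delta_pos": [0, 0, 1.2], "twist": 0},
    {"claw": 0.8, "delta_pos": [0, 0, 2.4], "twist": 0},
    {"claw": 0.8, "delta_pos": [0, 0, 3.4], "twist": 0},
    {"claw": 0.8, "delta_pos": [0, 0, 4.2], "twist": 0},
    {"claw": 0.8, "delta_pos": [0, 0, 4.5], "twist": 0},
    {"claw": 0.8, "delta_pos": [0, 0, 4.5], "twist": 0},
  ],
)

```text
clock: 7.15
tcp_pos: [0.5576, 0.2788, 0.0642]
orientation: [-0.0, -0.0, 1.0, 0.0]
wrist_force: [-0.3, 0.3, -1.4]
finger_gap: 0.0105
```

>>> play_rows(
  moves=[
    {"claw": 2.6, "delta_pos": [0, 0, 0], "twist": 0},
    {"claw": 2.6, "delta_pos": [0, 0, 0], "twist": 0},
    {"claw": 2.6, "delta_pos": [0, 0, 0], "twist": 0},
    {"claw": 2.6, "delta_pos": [0, 0, -4], "twist": 0},
    {"claw": 2.6, "delta_pos": [0, 0, -10], "twist": 0},
    {"claw": 2.6, "delta_pos": [0, 0, -15], "twist": 0},
    {"claw": 2.6, "delta_pos": [0, 0, -15], "twist": 0},
    {"claw": 2.6, "delta_pos": [0, 0, -15], "twist": 0},
  ],
)

```text
clock: 8.15
tcp_pos: [0.5575, 0.2788, 0.2141]
orientation: [0.0, -0.0, 1.0, 0.0]
wrist_force: [-0.1, -0.5, -0.2]
finger_gap: 0.0259
```

Run:
```python
from h import *
go()
w=shot('wrist','w5'); T=w[90:240,180:330]
print(proj('wrist',(.56,.277,.062)))
cv2.imwrite('pics/c9.png',cv2.resize(T,(600,600),interpolation=cv2.INTER_CUBIC)[:,:,::-1])
```

```text
t 8.15 tcp [0.5575 0.2788 0.2141] psi -179.96 tilt -1.0 gap 0.0259 F [-0.1 -0.5 -0.2]
[253.79311953 176.98735041]
```

View pics/c9.png

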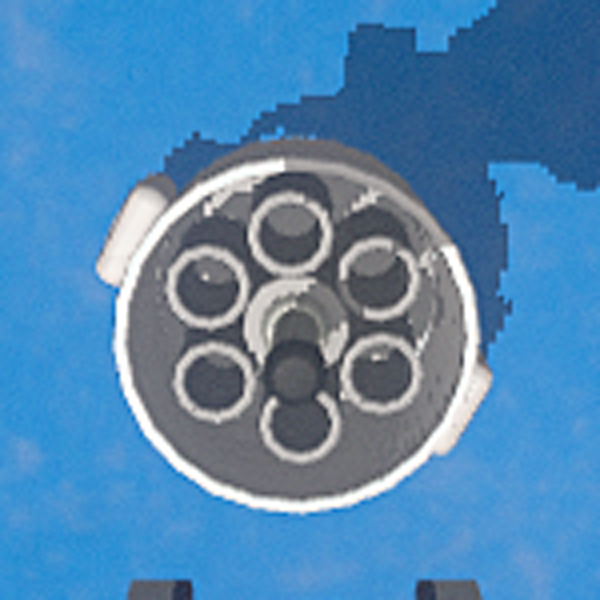

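Run:
```python
from h import *
from scipy.optimize import least_squares
i=imaging.camera_info('wrist')
q=lambda X,Y:np.array([X/4+180-.375,Y/4+90-.375])
print('rim',circfit('wrist',[*q(115,158),*q(478,513)],.062,.042,i))
m=[(290,233),(377,279),(381,372),(300,423),(213,380),(208,286)]; an=np.radians([180,120,60,0,300,240])
def f(p): return np.concatenate([proj('w',(p[0]+.023*np.cos(a+p[2]),p[1]+.023*np.sin(a+p[2]),p[3]),i)-q(*k) for k,a in zip(m,an)])
s=least_squares(f,[.56,.277,0,.053],x_scale=[.01,.01,.1,.01]);print(s.x.round(4),np.degrees(s.x[2]),s.fun.round(1))
s2=least_squares(lambda p:f([*p,.053]),[.56,.277,0]);print(s2.x.round(4))
for k in range(6): print(k*60,(s2.x[0]+.023*np.cos(k*np.pi/3+s2.x[2])).round(4),(s2.x[1]+.023*np.sin(k*np.pi/3+s2.x[2])).round(4))
print('button', ray('w',*q(296,370),.093,i))
```

```text
rim (array([0.5584, 0.277 ]), array([-0.7, -0.3,  0.7,  0.4]))
[0.5583 0.2765 0.0459 0.0502] 2.6297655621945966 [-0.   0.1  0.1 -0.2 -0.1  0.2 -0.1 -0.1  0.2  0.1 -0.1 -0. ]
[0.5576 0.2765 0.0459]
0 0.5806 0.2776
60 0.5682 0.297
120 0.5452 0.2959
180 0.5346 0.2755
240 0.547 0.2561
300 0.57 0.2572
button [0.55633202 0.27703764 0.093     ]
```

>>> play_rows(
  moves=[
    {"claw": 3, "delta_pos": [3.5, -54.0, -3], "twist": 0},
    {"claw": 3, "delta_pos": [3.5, -54.0, -3], "twist": 0},
    {"claw": 3, "delta_pos": [3.5, -54.0, -3], "twist": 0},
    {"claw": 3, "delta_pos": [3.5, -54.0, -3], "twist": 0},
    {"claw": 3, "delta_pos": [3.5, -54.0, -3], "twist": 0},
    {"claw": 3, "delta_pos": [3.5, -54.0, -3], "twist": 0},
    {"claw": 3, "delta_pos": [3.5, -54.0, -3], "twist": 0},
    {"claw": 3, "delta_pos": [3.5, -54.0, -3], "twist": 0},
    {"claw": 3, "delta_pos": [3.5, -54.0, -3], "twist": 0},
    {"claw": 3, "delta_pos": [3.5, -54.0, -3], "twist": 0},
    {"claw": 3, "delta_pos": [3.5, -54.0, -3], "twist": 0},
  ],
)

```text
clock: 9.57
tcp_pos: [0.5223, -0.2605, 0.2426]
orientation: [-0.001, -0.0, 1.0, 0.001]
wrist_force: [0.3, 0.3, -0.0]
finger_gap: 0.03
```

Run:
```python
from h import *
go()
w=shot('wrist','w6'); i=imaging.camera_info('wrist')
t=cv2.cvtColor(w,cv2.COLOR_RGB2HSV); m=cv2.inRange(t,(125,120,60),(155,255,255))
n,l,st,ce=cv2.connectedComponentsWithStats(m)
for k in range(1,n):
    if st[k,4]>20: print(st[k],ce[k].round(1))
for p in [(.5562,-.2632),(.5315,-.3191),(.501,-.2393)]: 
    a=np.linspace(0,6.28,40); P=np.array([proj('w',(p[0]+.008*np.cos(b),p[1]+.008*np.sin(b),.094),i) for b in a]); print('pred top circle',P.min(0).round(1),P.max(0).round(1))
cv2.imwrite('pics/c10.png',cv2.resize(w,(800,600),interpolation=cv2.INTER_CUBIC)[:,:,::-1])
```

```text
t 9.575 tcp [ 0.5223 -0.2605  0.2426] psi -179.98 tilt -0.99999 gap 0.03 F [ 0.3  0.3 -0. ]
pred top circle [243.1 201.3] [260.2 217.4]
pred top circle [181.5 175.5] [199.1 192.3]
pred top circle [269.4 141.7] [287.5 159.6]
```

View pics/c10.png

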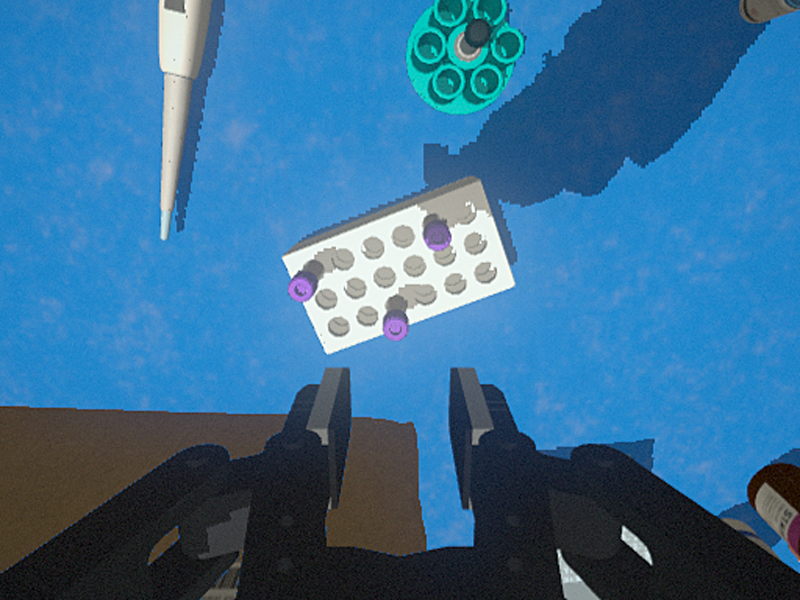

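Cap tops in the wrist view are at about (254,209), (193,185) and (280,150), within 2 mm of the external-camera estimates. I'll pick the nearest tube, at (280,150).

>>> play_rows(
  moves=[
    {"claw": 3, "delta_pos": [2.1, 2.4, 5], "twist": 0},
    {"claw": 3, "delta_pos": [2.1, 2.4, 10], "twist": 0},
    {"claw": 3, "delta_pos": [2.1, 2.4, 14], "twist": 0},
    {"claw": 3, "delta_pos": [2.1, 2.4, 16.5], "twist": 0},
    {"claw": 3, "delta_pos": [2.1, 2.4, 17.7], "twist": 0},
    {"claw": 3, "delta_pos": [2.1, 2.4, 17.7], "twist": 0},
    {"claw": 1.3, "delta_pos": [2.1, 2.4, 17.7], "twist": 0},
    {"claw": 1.3, "delta_pos": [2.1, 2.4, 17.7], "twist": 0},
    {"claw": 1.3, "delta_pos": [2.1, 2.4, 17.7], "twist": 0},
    {"claw": 1.3, "delta_pos": [2.1, 2.4, 17.7], "twist": 0},
  ],
  force=40,
)

```text
clock: 10.88
tcp_pos: [0.5028, -0.2377, 0.0682]
orientation: [0.001, -0.0, 1.0, -0.0]
wrist_force: [0.4, 0.9, 4.1]
finger_gap: 0.0144
```

>>> play_rows(
  moves=[
    {"claw": 1.3, "delta_pos": [0, 0, -1], "twist": 0},
    {"claw": 1.3, "delta_pos": [0, 0, -3], "twist": 0},
    {"claw": 1.3, "delta_pos": [0, 0, -7], "twist": 0},
    {"claw": 1.3, "delta_pos": [0, 0, -12], "twist": 0},
    {"claw": 1.3, "delta_pos": [0, 0, -16], "twist": 0},
    {"claw": 1.3, "delta_pos": [0, 0, -17], "twist": 0},
    {"claw": 1.3, "delta_pos": [0, 0, -17], "twist": 0},
  ],
)

```text
clock: 11.75
tcp_pos: [0.5021, -0.2373, 0.2376]
orientation: [0.0, -0.0, 1.0, -0.0]
wrist_force: [-0.3, -0.0, -0.9]
finger_gap: 0.0146
```

Run:
```python
from h import *
go((.5346,.2765,.19,182.6))
w=shot('wrist','w7'); i=imaging.camera_info('wrist')
T=w[180:330,190:320]; cv2.imwrite('pics/c11.png',cv2.resize(T,(520,600),interpolation=cv2.INTER_CUBIC)[:,:,::-1])
s,M=tool(); t=s['tcp_pos']
for dz in (-.062,.028,.009): print(dz,proj('w',t+[0,0,dz],i).round(1))
```

```text
t 11.75 tcp [ 0.5021 -0.2373  0.2376] psi -179.96 tilt -1.0 gap 0.0146 F [-0.3 -0.  -0.9]
  delta [-3.28 51.38  4.74] twist -2.6
-0.062 [255.3 206.7]
0.028 [255.4 283.7]
0.009 [255.3 260. ]
```

View pics/c11.png

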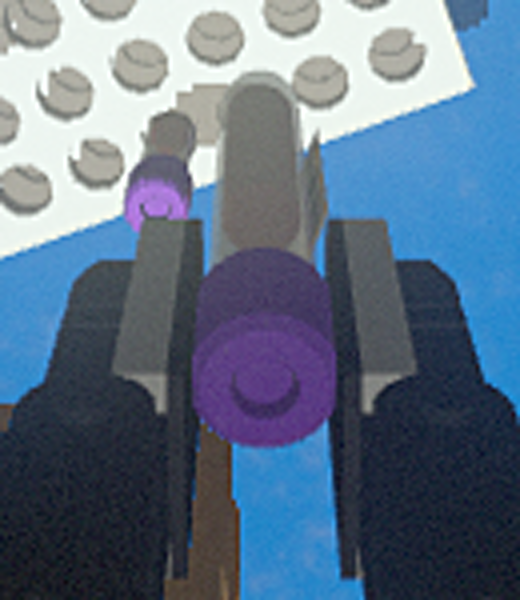

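>>> play_rows(
  moves=[
    {"claw": 1.3, "delta_pos": [-3.5, 51.4, 0], "twist": -2.6},
    {"claw": 1.3, "delta_pos": [-3.5, 51.4, 0], "twist": -2.6},
    {"claw": 1.3, "delta_pos": [-3.5, 51.4, 0], "twist": -2.6},
    {"claw": 1.3, "delta_pos": [-3.5, 51.4, 0], "twist": -2.6},
    {"claw": 1.3, "delta_pos": [-3.5, 51.4, 0], "twist": -2.6},
    {"claw": 1.3, "delta_pos": [-3.5, 51.4, 0], "twist": -2.6},
    {"claw": 1.3, "delta_pos": [-3.5, 51.4, 0], "twist": -2.6},
    {"claw": 1.3, "delta_pos": [-3.5, 51.4, 0], "twist": -2.6},
    {"claw": 1.3, "delta_pos": [-3.5, 51.4, 0], "twist": -2.6},
    {"claw": 1.3, "delta_pos": [-3.5, 51.4, 4], "twist": -2.6},
    {"claw": 1.3, "delta_pos": [-3.5, 51.4, 8.5], "twist": -2.6},
    {"claw": 1.3, "delta_pos": [-3.5, 51.4, 10], "twist": -2.6},
  ],
)

```text
clock: 13.3
tcp_pos: [0.5338, 0.275, 0.133]
orientation: [-0.004, -0.023, 1.0, -0.001]
wrist_force: [-0.2, 0.0, 0.5]
finger_gap: 0.0144
```

>>> play_rows(
  moves=[
    {"claw": 1.3, "delta_pos": [0, 0, 0], "twist": 0},
    {"claw": 1.3, "delta_pos": [0, 0, 0], "twist": 0},
  ],
)

```text
clock: 13.55
tcp_pos: [0.5378, 0.2767, 0.139]
orientation: [0.001, -0.023, 1.0, 0.0]
wrist_force: [0.8, -0.1, -0.0]
finger_gap: 0.0147
```

Run:
```python
from h import *
go()
w=shot('wrist','w8')
T=w[130:330,170:340]; cv2.imwrite('pics/c12.png',cv2.resize(T,(680,600),interpolation=cv2.INTER_CUBIC)[:,:,::-1] if 0 else cv2.resize(T,(510,600),interpolation=cv2.INTER_CUBIC)[:,:,::-1])
```

```text
t 13.55 tcp [0.5378 0.2767 0.139 ] psi -177.39 tilt -1.0 gap 0.0147 F [ 0.8 -0.1 -0. ]
```

View pics/c12.png

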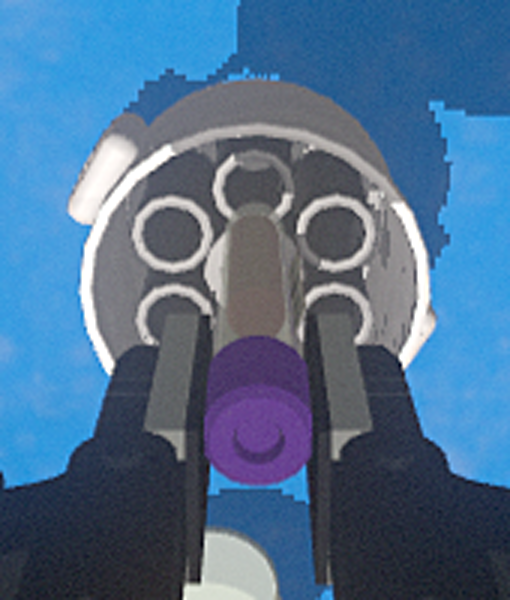

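Run:
```python
from h import *
from scipy.optimize import least_squares
i=imaging.camera_info('wrist')
q=lambda X,Y:np.array([X/3+170-.33,Y/3+130-.33])
print('tube bottom',ray('w',*q(261,236),.0815,i), 'cap top', ray('w',*q(259,438),.138+.026,i))
m=[(253,188),(336,232),(172,233)]; an=np.radians([180,120,240])
f=lambda p:np.concatenate([proj('w',(p[0]+.023*np.cos(a+p[2]),p[1]+.023*np.sin(a+p[2]),.053),i)-q(*k) for k,a in zip(m,an)])
s=least_squares(f,[.558,.277,0]);x,y,a=s.x;print(s.x,s.fun.round(1),np.degrees(a))
for k in (60,180,300): print(k,x+.023*np.cos(np.radians(k)+a),y+.023*np.sin(np.radians(k)+a))
```

```text
tube bottom [0.53784497 0.27774046 0.0815    ] cap top [0.53631925 0.27703791 0.164     ]
[0.55900657 0.27714006 0.0516987 ] [ 0.1 -0.1 -0.2  0.   0.   0.1] 2.9621174667817276
60 0.5694619005473374 0.29762630228461057
180 0.5360373016264596 0.27595152000246403
300 0.5715205131647343 0.2578423593667512
```

>>> play_rows(
  moves=[
    {"claw": 1.3, "delta_pos": [0.19, -0.17, 0], "twist": 0},
    {"claw": 1.3, "delta_pos": [0.19, -0.17, 1.0], "twist": 0},
    {"claw": 1.3, "delta_pos": [0.19, -0.17, 1.7], "twist": 0},
    {"claw": 1.3, "delta_pos": [0.19, -0.17, 2.1], "twist": 0},
    {"claw": 1.3, "delta_pos": [0.19, -0.17, 2.5], "twist": 0},
    {"claw": 1.3, "delta_pos": [0.19, -0.17, 2.8], "twist": 0},
    {"claw": 1.3, "delta_pos": [0.19, -0.17, 2.8], "twist": 0},
  ],
)

```text
clock: 14.48
tcp_pos: [0.5348, 0.275, 0.1091]
orientation: [-0.0, -0.023, 1.0, -0.0]
wrist_force: [1.1, 0.0, -0.5]
finger_gap: 0.0148
```

>>> play_rows(
  moves=[
    {"claw": 1.3, "delta_pos": [0, 0, 0.8], "twist": 0},
    {"claw": 1.3, "delta_pos": [0, 0, 1.6], "twist": 0},
    {"claw": 1.3, "delta_pos": [0, 0, 2.3], "twist": 0},
    {"claw": 1.3, "delta_pos": [0, 0, 2.9], "twist": 0},
    {"claw": 1.3, "delta_pos": [0, 0, 3.3], "twist": 0},
    {"claw": 1.3, "delta_pos": [0, 0, 3.3], "twist": 0},
  ],
)

```text
clock: 15.22
tcp_pos: [0.5345, 0.2749, 0.0759]
orientation: [-0.0, -0.023, 1.0, -0.0]
wrist_force: [0.3, -0.9, -1.1]
finger_gap: 0.0144
```

>>> play_rows(
  moves=[
    {"claw": 1.3, "delta_pos": [0, 0, 0.15], "twist": 0},
    {"claw": 2.6, "delta_pos": [0, 0, 0.15], "twist": 0},
    {"claw": 2.6, "delta_pos": [0, 0, 0.15], "twist": 0},
    {"claw": 2.6, "delta_pos": [0, 0, 0.15], "twist": 0},
    {"claw": 2.6, "delta_pos": [0, 0, -4], "twist": 0},
    {"claw": 2.6, "delta_pos": [0, 0, -10], "twist": 0},
    {"claw": 2.6, "delta_pos": [0, 0, -14], "twist": 0},
    {"claw": 2.6, "delta_pos": [0, 0, -14], "twist": 0},
    {"claw": 2.6, "delta_pos": [0, 0, -14], "twist": 0},
  ],
)

```text
clock: 16.35
tcp_pos: [0.5346, 0.2749, 0.2158]
orientation: [-0.0, -0.023, 1.0, -0.0]
wrist_force: [-0.5, -0.4, -0.6]
finger_gap: 0.026
```

Run:
```python
from h import *
go((.5562,-.2610,.235,180))
w=shot('wrist','w9'); i=imaging.camera_info('wrist')
t=cv2.cvtColor(w,cv2.COLOR_RGB2HSV); m=cv2.inRange(t,(120,70,40),(160,255,255))
n,l,st,ce=cv2.connectedComponentsWithStats(m)
for k in range(1,n):
    if st[k,4]>20: print(st[k],ce[k].round(1))
for z in (.100,.110):
    P=np.array([proj('w',(.536+.008*np.cos(b),.276+.008*np.sin(b),zz),i) for b in np.linspace(0,6.28,40) for zz in (z-.019,z)]); print('pred cap if top at',z,P.min(0).round(1),P.max(0).round(1))
T=w[80:230,180:330]; cv2.imwrite('pics/c13.png',cv2.resize(T,(600,600),interpolation=cv2.INTER_CUBIC)[:,:,::-1])
```

```text
t 16.35 tcp [0.5346 0.2749 0.2158] psi -177.36 tilt -1.0 gap 0.026 F [-0.5 -0.4 -0.6]
  delta [  0.31 -53.63  -1.91] twist 2.6
[ 214    0   78   52 3094] [252.7  22.7]
[249 171  20  24 361] [258.6 182.6]
[216 265  13  11  44] [221.9 269.2]
[171 275  45  45 477] [196.4 298.9]
[284 274   8  41 113] [288.2 291. ]
[220 277   8  13  38] [224.1 284.8]
[295 288  16  41 162] [301.  304.8]
[ 49 294  52  29 430] [ 76.  306.2]
[298 321  12  18  69] [303.2 329.7]
[298 340   9  10  27] [301.  344.2]
[238 351  42  24 250] [259.5 361.6]
[277 350  16  11  45] [283.9 355.4]
pred cap if top at 0.1 [247.1 171.7] [266.9 196.3]
pred cap if top at 0.11 [246.8 174.6] [267.3 200.2]
```

View pics/c13.png

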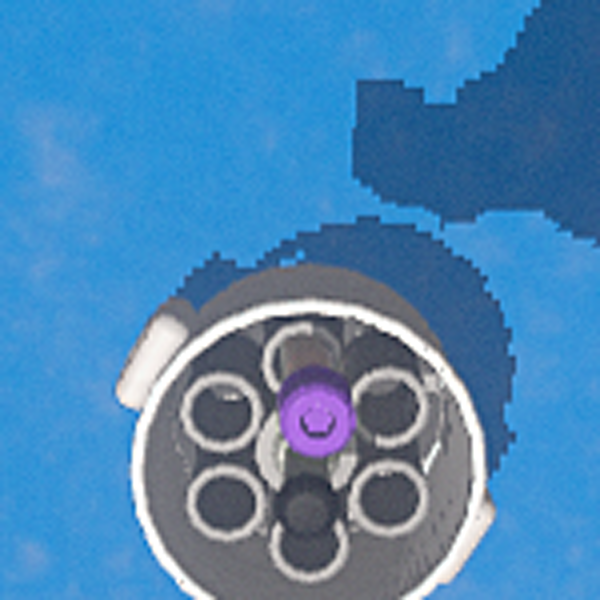

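>>> play_rows(
  moves=[
    {"claw": 3, "delta_pos": [0.4, -53.6, -1.9], "twist": 2.6},
    {"claw": 3, "delta_pos": [0.4, -53.6, -1.9], "twist": 2.6},
    {"claw": 3, "delta_pos": [0.4, -53.6, -1.9], "twist": 2.6},
    {"claw": 3, "delta_pos": [0.4, -53.6, -1.9], "twist": 2.6},
    {"claw": 3, "delta_pos": [0.4, -53.6, -1.9], "twist": 2.6},
    {"claw": 3, "delta_pos": [0.4, -53.6, -1.9], "twist": 2.6},
    {"claw": 3, "delta_pos": [0.4, -53.6, -1.9], "twist": 2.6},
    {"claw": 3, "delta_pos": [0.4, -53.6, -1.9], "twist": 2.6},
    {"claw": 3, "delta_pos": [0.4, -53.6, -1.9], "twist": 2.6},
    {"claw": 3, "delta_pos": [0.4, -53.6, -1.9], "twist": 2.6},
    {"claw": 3, "delta_pos": [0.4, -53.6, -1.9], "twist": 2.6},
  ],
)

```text
clock: 17.77
tcp_pos: [0.5548, -0.2598, 0.2337]
orientation: [-0.001, -0.0, 1.0, 0.001]
wrist_force: [0.9, -0.3, -0.5]
finger_gap: 0.0304
```

Run:
```python
from h import *
go((.5552,-.2612,.0675,180))
w=shot('wrist','w10'); i=imaging.camera_info('wrist')
t=cv2.cvtColor(w,cv2.COLOR_RGB2HSV); m=cv2.inRange(t,(120,70,40),(160,255,255)); m[260:]=0
n,l,st,ce=cv2.connectedComponentsWithStats(m)
for k in range(1,n):
    if st[k,4]>60: print(st[k],ce[k].round(1))
for p in [(.5552,-.2612),(.5308,-.3171)]:
    P=np.array([proj('w',(p[0]+.008*np.cos(b),p[1]+.008*np.sin(b),zz),i) for b in np.linspace(0,6.28,40) for zz in (.075,.094)]); print('pred',P.min(0).round(1),P.max(0).round(1))
```

```text
t 17.775 tcp [ 0.5548 -0.2598  0.2337] psi -179.97 tilt -0.99999 gap 0.0304 F [ 0.9 -0.3 -0.5]
  delta [-0.08 -0.17 16.62] twist 0.0
[179 142  18  18 247] [187.6 150.9]
[244 171  17  17 213] [251.9 178.9]
pred [243.9 163.5] [262.1 185.7]
pred [178.4 137.1] [200.5 158.6]
```

>>> play_rows(
  moves=[
    {"claw": 3, "delta_pos": [-0.15, -0.15, 5], "twist": 0},
    {"claw": 3, "delta_pos": [-0.15, -0.15, 10], "twist": 0},
    {"claw": 3, "delta_pos": [-0.15, -0.15, 14], "twist": 0},
    {"claw": 3, "delta_pos": [-0.15, -0.15, 16], "twist": 0},
    {"claw": 3, "delta_pos": [-0.15, -0.15, 16.6], "twist": 0},
    {"claw": 3, "delta_pos": [-0.15, -0.15, 16.6], "twist": 0},
    {"claw": 1.3, "delta_pos": [-0.15, -0.15, 16.6], "twist": 0},
    {"claw": 1.3, "delta_pos": [-0.15, -0.15, 16.6], "twist": 0},
    {"claw": 1.3, "delta_pos": [-0.15, -0.15, 16.6], "twist": 0},
    {"claw": 1.3, "delta_pos": [-0.15, -0.15, 16.6], "twist": 0},
  ],
  force=40,
)

```text
clock: 19.08
tcp_pos: [0.5578, -0.2624, 0.0704]
orientation: [0.001, -0.0, 1.0, -0.0]
wrist_force: [0.1, 0.2, 5.7]
finger_gap: 0.0146
```

>>> play_rows(
  moves=[
    {"claw": 1.3, "delta_pos": [0, 0, -1], "twist": 0},
    {"claw": 1.3, "delta_pos": [0, 0, -3], "twist": 0},
    {"claw": 1.3, "delta_pos": [0, 0, -7], "twist": 0},
    {"claw": 1.3, "delta_pos": [0, 0, -12], "twist": 0},
    {"claw": 1.3, "delta_pos": [0, 0, -16], "twist": 0},
    {"claw": 1.3, "delta_pos": [0, 0, -17], "twist": 0},
    {"claw": 1.3, "delta_pos": [0, 0, -17], "twist": 0},
  ],
)

```text
clock: 19.95
tcp_pos: [0.5571, -0.2623, 0.2395]
orientation: [0.0, -0.0, 1.0, -0.0]
wrist_force: [0.1, -1.4, -0.7]
finger_gap: 0.0144
```

```bash
cat >> h.py <<'E'
def fitbores(m,an,info,z=.053,p0=(.558,.277,0)):
    from scipy.optimize import least_squares
    an=np.radians(an)
    f=lambda p:np.concatenate([proj('w',(p[0]+.023*np.cos(a+p[2]),p[1]+.023*np.sin(a+p[2]),z),info)-k for k,a in zip(m,an)])
    s=least_squares(f,p0,x_scale=[.01,.01,.1]); return s.x,np.abs(s.fun).max()
E
python3 - <<'E'
from h import *
go()
s,M=tool(); w=shot('wrist','w11'); i=imaging.camera_info('wrist'); t=s['tcp_pos']
h=cv2.cvtColor(w,cv2.COLOR_RGB2HSV); m=cv2.inRange(h,(120,70,30),(160,255,255))[230:300,225:290]
n,l,st,ce=cv2.connectedComponentsWithStats(m); k=1+st[1:,4].argmax(); print('cap',st[k][:4]+[225,230,0,0])
for dx in (-.003,0,.003):
    P=np.array([proj('w',(t[0]+dx+.008*np.cos(b),t[1]+.008*np.sin(b),t[2]+zz),i) for b in np.linspace(0,6.28,40) for zz in (.0075,.0265)]); print(dx,P.min(0).round(1),P.max(0).round(1))
# bores from w9 with info reconstructed: camera pose in tool
Tc=np.linalg.inv(i['world_to_cam']); C=M.T@Tc[:3,:3]; o=M.T@(Tc[:3,3]-t)
ps=np.radians(-177.36); M9=np.array([[np.cos(ps),np.sin(ps),0],[np.sin(ps),-np.cos(ps),0],[0,0,-1]]); t9=np.array([.5346,.2749,.2158])
W=np.eye(4);W[:3,:3]=M9@C;W[:3,3]=t9+M9@o; i9=dict(i); i9['world_to_cam']=np.linalg.inv(W)
q=lambda X,Y:np.array([X/4+180-.375,Y/4+80-.375])
pz=fitbores([q(302,362),q(388,405),q(388,498),q(309,542),q(226,500),q(222,411)],[180,120,60,0,300,240],i9)
print(pz,np.degrees(pz[0][2])); x,y,a=pz[0]
for k in (60,180,300): print(k,round(x+.023*np.cos(np.radians(k)+a),4),round(y+.023*np.sin(np.radians(k)+a),4))
print('cap seated',circfit('w',[*q(278,0)[:1],None,*q(355,0)[:1],q(0,458)[1]] if 0 else [249,175.5,269,195],.1,.008,i9))
E
```

```text
t 19.95 tcp [ 0.5571 -0.2623  0.2395] psi -179.96 tilt -1.0 gap 0.0144 F [ 0.1 -1.4 -0.7]
cap [237 240  39  51]
-0.003 [234.1 238.3] [274.9 295.3]
0 [234.3 244.5] [274.8 301.8]
0.003 [234.4 250.7] [274.7 308.2]
(array([0.55570978, 0.27701056, 0.07341065]), np.float64(0.4111329453361918)) 4.206120235508551
60 0.5657 0.2977
180 0.5328 0.2753
300 0.5686 0.258
cap seated (array([0.5344, 0.2783]), array([ 0.1,  0.2, -0.1, -0.2]))
```

Run:
```python
from h import *
go((.5692,.2586,.239,303.5))
```

```text
t 20.0 tcp [ 0.5566 -0.262   0.2382] psi -179.96 tilt -1.0 gap 0.0139 F [-0.6  0.3 -0.4]
  delta [-1.290e+00  5.206e+01 -4.000e-02] twist -123.5
```

>>> play_rows(
  moves=[
    {"claw": 1.3, "delta_pos": [-1.3, 52.1, 0], "twist": -123.5},
    {"claw": 1.3, "delta_pos": [-1.3, 52.1, 0], "twist": -123.5},
    {"claw": 1.3, "delta_pos": [-1.3, 52.1, 0], "twist": -123.5},
    {"claw": 1.3, "delta_pos": [-1.3, 52.1, 0], "twist": -123.5},
    {"claw": 1.3, "delta_pos": [-1.3, 52.1, 0], "twist": -123.5},
    {"claw": 1.3, "delta_pos": [-1.3, 52.1, 0], "twist": -123.5},
    {"claw": 1.3, "delta_pos": [-1.3, 52.1, 0], "twist": -123.5},
    {"claw": 1.3, "delta_pos": [-1.3, 52.1, 0], "twist": -123.5},
    {"claw": 1.3, "delta_pos": [-1.3, 52.1, 0], "twist": -123.5},
    {"claw": 1.3, "delta_pos": [-1.3, 52.1, 0], "twist": -123.5},
    {"claw": 1.3, "delta_pos": [-1.3, 52.1, 0], "twist": -123.5},
    {"claw": 1.3, "delta_pos": [-1.3, 52.1, 0], "twist": -123.5},
  ],
)

```text
clock: 21.5
tcp_pos: [0.5685, 0.2588, 0.2366]
orientation: [0.002, 0.882, -0.471, -0.002]
wrist_force: [0.0, -0.0, -0.1]
finger_gap: 0.0148
```

>>> play_rows(
  moves=[
    {"claw": 1.3, "delta_pos": [0, 0, 0], "twist": 0},
    {"claw": 1.3, "delta_pos": [0, 0, 5], "twist": 0},
    {"claw": 1.3, "delta_pos": [0, 0, 8.6], "twist": 0},
    {"claw": 1.3, "delta_pos": [0, 0, 8.6], "twist": 0},
    {"claw": 1.3, "delta_pos": [0, 0, 8.6], "twist": 0},
  ],
)

```text
clock: 22.12
tcp_pos: [0.5701, 0.259, 0.1542]
orientation: [-0.0, 0.881, -0.473, 0.0]
wrist_force: [0.0, -0.7, 0.2]
finger_gap: 0.0145
```

Run:
```python
from h import *
go()
w=shot('wrist','w12'); np.save('i12.npy',imaging.camera_info('wrist'),allow_pickle=True)
T=w[130:330,170:340]; cv2.imwrite('pics/c14.png',cv2.resize(T,(510,600),interpolation=cv2.INTER_CUBIC)[:,:,::-1])
```

```text
t 22.125 tcp [0.5701 0.259  0.1542] psi -56.51 tilt -1.0 gap 0.0145 F [ 0.  -0.7  0.2]
```

View pics/c14.png

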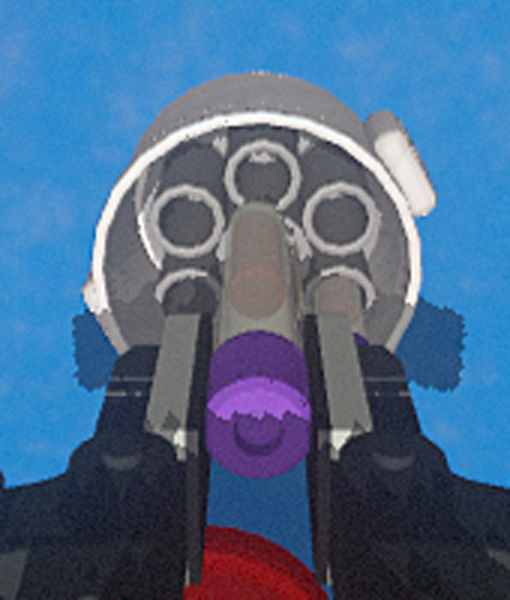

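Run:
```python
from h import *
i=np.load('i12.npy',allow_pickle=True).item()
q=lambda X,Y:np.array([X/3+170-.33,Y/3+130-.33])
p,e=fitbores([q(262,179),q(190,220),q(340,218)],[300,0,240],i); x,y,a=p; print(p.round(4),np.degrees(a),e)
b=np.array([x+.023*np.cos(np.radians(300)+a),y+.023*np.sin(np.radians(300)+a)])
t=ray('w',*q(260,234),.0943,i)[:2]; print('bore',b,'tube',t,'cap',ray('w',*q(259,430),.154+.0236,i))
ps=np.radians(-56.5); X=np.array([np.cos(ps),np.sin(ps)]);Y=np.array([np.sin(ps),-np.cos(ps)]); d=b-t
print('shift tool cm',100*d@X,100*d@Y)
# same recipe on w8 gave shift which worked
```

```text
[0.5581 0.2769 0.081 ] 4.640562674669219 0.811197338806295
bore [0.5712173  0.25793362] tube [0.57166935 0.25878615] cap [0.57275221 0.25732966 0.1776    ]
shift tool cm 0.04614089754944705 0.08475035625356392
```

>>> play_rows(
  moves=[
    {"claw": 1.3, "delta_pos": [0.05, 0.08, 1], "twist": 0},
    {"claw": 1.3, "delta_pos": [0.05, 0.08, 2.2], "twist": 0},
    {"claw": 1.3, "delta_pos": [0.05, 0.08, 3.0], "twist": 0},
    {"claw": 1.3, "delta_pos": [0.05, 0.08, 3.5], "twist": 0},
    {"claw": 1.3, "delta_pos": [0.05, 0.08, 3.9], "twist": 0},
    {"claw": 1.3, "delta_pos": [0.05, 0.08, 4.3], "twist": 0},
    {"claw": 1.3, "delta_pos": [0.05, 0.08, 4.3], "twist": 0},
  ],
)

```text
clock: 23.05
tcp_pos: [0.5691, 0.258, 0.1101]
orientation: [0.0, 0.881, -0.473, -0.0]
wrist_force: [0.2, -0.2, 0.5]
finger_gap: 0.0143
```

>>> play_rows(
  moves=[
    {"claw": 1.3, "delta_pos": [0, 0, 0.8], "twist": 0},
    {"claw": 1.3, "delta_pos": [0, 0, 1.6], "twist": 0},
    {"claw": 1.3, "delta_pos": [0, 0, 2.3], "twist": 0},
    {"claw": 1.3, "delta_pos": [0, 0, 2.9], "twist": 0},
    {"claw": 1.3, "delta_pos": [0, 0, 3.2], "twist": 0},
    {"claw": 1.3, "delta_pos": [0, 0, 3.2], "twist": 0},
  ],
)

```text
clock: 23.8
tcp_pos: [0.5692, 0.258, 0.0781]
orientation: [0.0, 0.881, -0.473, -0.0]
wrist_force: [0.9, -0.2, 0.1]
finger_gap: 0.0141
```

>>> play_rows(
  moves=[
    {"claw": 1.3, "delta_pos": [0, 0, 0.15], "twist": 0},
    {"claw": 2.6, "delta_pos": [0, 0, 0.15], "twist": 0},
    {"claw": 2.6, "delta_pos": [0, 0, 0.15], "twist": 0},
    {"claw": 2.6, "delta_pos": [0, 0, 0.15], "twist": 0},
    {"claw": 2.6, "delta_pos": [0, 0, -4], "twist": 0},
    {"claw": 2.6, "delta_pos": [0, 0, -10], "twist": 0},
    {"claw": 2.6, "delta_pos": [0, 0, -15], "twist": 0},
    {"claw": 2.6, "delta_pos": [0, 0, -15.5], "twist": 0},
    {"claw": 2.6, "delta_pos": [0, 0, -15.5], "twist": 0},
  ],
)

```text
clock: 24.92
tcp_pos: [0.5694, 0.2581, 0.2335]
orientation: [-0.0, 0.881, -0.473, 0.0]
wrist_force: [-0.4, 0.7, -1.5]
finger_gap: 0.0261
```

```bash
cat >> h.py <<'E'
def caps(w,i,lo,hi,z=.1):
    h=cv2.cvtColor(w,cv2.COLOR_RGB2HSV); m=cv2.inRange(h,(120,70,30),(160,255,255))
    n,l,st,ce=cv2.connectedComponentsWithStats(m)
    for k in range(1,n):
        x,y,a,b,A=st[k]
        if A>100 and lo[0]<x<hi[0] and lo[1]<y<hi[1]: print('cap',st[k],'top centre',ray('w',x+a/2-.5,y+b-a/2-.5,z,i).round(4))
E
python3 - <<'E'
from h import *
go((.5325,-.317,.235,180))
w=shot('wrist','w13'); i=imaging.camera_info('wrist'); caps(w,i,(150,100),(350,260))
E
```

```text
t 24.925 tcp [0.5694 0.2581 0.2335] psi -56.46 tilt -1.0 gap 0.0261 F [-0.4  0.7 -1.5]
  delta [45.89 34.85 -0.17] twist 123.5
cap [250 167  18  22 309] top centre [0.5677 0.2566 0.1   ]
cap [267 204  18  21 306] top centre [0.5368 0.2758 0.1   ]
cap [ 346  215   74   73 3154] top centre [0.4356 0.2501 0.1   ]
```

>>> play_rows(
  moves=[
    {"claw": 3, "delta_pos": [45.9, 34.9, -0.2], "twist": 123.5},
    {"claw": 3, "delta_pos": [45.9, 34.9, -0.2], "twist": 123.5},
    {"claw": 3, "delta_pos": [45.9, 34.9, -0.2], "twist": 123.5},
    {"claw": 3, "delta_pos": [45.9, 34.9, -0.2], "twist": 123.5},
    {"claw": 3, "delta_pos": [45.9, 34.9, -0.2], "twist": 123.5},
    {"claw": 3, "delta_pos": [45.9, 34.9, -0.2], "twist": 123.5},
    {"claw": 3, "delta_pos": [45.9, 34.9, -0.2], "twist": 123.5},
    {"claw": 3, "delta_pos": [45.9, 34.9, -0.2], "twist": 123.5},
    {"claw": 3, "delta_pos": [45.9, 34.9, -0.2], "twist": 123.5},
    {"claw": 3, "delta_pos": [45.9, 34.9, -0.2], "twist": 123.5},
    {"claw": 3, "delta_pos": [45.9, 34.9, -0.2], "twist": 123.5},
    {"claw": 3, "delta_pos": [45.9, 34.9, -0.2], "twist": 123.5},
  ],
)

```text
clock: 26.48
tcp_pos: [0.5308, -0.3173, 0.2325]
orientation: [-0.002, 0.002, 1.0, 0.002]
wrist_force: [0.4, 0.4, 0.0]
finger_gap: 0.03
```

>>> play_rows(
  moves=[
    {"claw": 3, "delta_pos": [0, 0, 0], "twist": 0},
    {"claw": 3, "delta_pos": [0, 0, 0], "twist": 0},
  ],
)

```text
clock: 26.72
tcp_pos: [0.5316, -0.317, 0.2341]
orientation: [-0.001, -0.001, 1.0, 0.001]
wrist_force: [0.1, 1.2, 0.4]
finger_gap: 0.0299
```

Run:
```python
from h import *
go((.5322,-.3175,.0675,180))
w=shot('wrist','w14'); i=imaging.camera_info('wrist'); caps(w,i,(150,100),(350,260),.094)
```

```text
t 26.725 tcp [ 0.5316 -0.317   0.2341] psi -179.86 tilt -1.0 gap 0.0299 F [0.1 1.2 0.4]
  delta [-0.08 -0.08 16.66] twist 0.1
cap [246 169  17  17 221] top centre [ 0.5321 -0.3181  0.094 ]
```

>>> play_rows(
  moves=[
    {"claw": 3, "delta_pos": [0, -0.1, 5], "twist": 0},
    {"claw": 3, "delta_pos": [0, -0.1, 10], "twist": 0},
    {"claw": 3, "delta_pos": [0, -0.1, 14], "twist": 0},
    {"claw": 3, "delta_pos": [0, -0.1, 16], "twist": 0},
    {"claw": 3, "delta_pos": [0, -0.1, 16.6], "twist": 0},
    {"claw": 3, "delta_pos": [0, -0.1, 16.6], "twist": 0},
    {"claw": 1.3, "delta_pos": [0, -0.1, 16.6], "twist": 0},
    {"claw": 1.3, "delta_pos": [0, -0.1, 16.6], "twist": 0},
    {"claw": 1.3, "delta_pos": [0, -0.1, 16.6], "twist": 0},
    {"claw": 1.3, "delta_pos": [0, -0.1, 16.6], "twist": 0},
  ],
  force=40,
)

```text
clock: 28.02
tcp_pos: [0.5327, -0.319, 0.0704]
orientation: [0.001, -0.0, 1.0, -0.001]
wrist_force: [-0.2, -0.4, 6.0]
finger_gap: 0.0141
```

>>> play_rows(
  moves=[
    {"claw": 1.3, "delta_pos": [0, 0, -1], "twist": 0},
    {"claw": 1.3, "delta_pos": [0, 0, -3], "twist": 0},
    {"claw": 1.3, "delta_pos": [0, 0, -7], "twist": 0},
    {"claw": 1.3, "delta_pos": [0, 0, -12], "twist": 0},
    {"claw": 1.3, "delta_pos": [0, 0, -16], "twist": 0},
    {"claw": 1.3, "delta_pos": [0, 0, -17], "twist": 0},
    {"claw": 1.3, "delta_pos": [0, 0, -17], "twist": 0},
  ],
)

```text
clock: 28.9
tcp_pos: [0.5321, -0.3184, 0.2394]
orientation: [0.0, -0.0, 1.0, -0.0]
wrist_force: [0.5, 0.1, -0.6]
finger_gap: 0.0144
```

Run:
```python
from h import *
a=np.radians(64.4); go((.558+.0225*np.cos(a),.277+.0225*np.sin(a),.237,64.4))
w=shot('wrist','w15'); i=imaging.camera_info('wrist'); caps(w,i,(200,220),(290,290),.262)
```

```text
t 28.9 tcp [ 0.5321 -0.3184  0.2394] psi -179.95 tilt -1.0 gap 0.0144 F [ 0.5  0.1 -0.6]
  delta [-3.61 61.56  0.23] twist 115.6
cap [ 236  241   40   50 1494] top centre [ 0.5282 -0.318   0.262 ]
```

>>> play_rows(
  moves=[
    {"claw": 1.3, "delta_pos": [-3.6, 61.6, 0], "twist": 115.6},
    {"claw": 1.3, "delta_pos": [-3.6, 61.6, 0], "twist": 115.6},
    {"claw": 1.3, "delta_pos": [-3.6, 61.6, 0], "twist": 115.6},
    {"claw": 1.3, "delta_pos": [-3.6, 61.6, 0], "twist": 115.6},
    {"claw": 1.3, "delta_pos": [-3.6, 61.6, 0], "twist": 115.6},
    {"claw": 1.3, "delta_pos": [-3.6, 61.6, 0], "twist": 115.6},
    {"claw": 1.3, "delta_pos": [-3.6, 61.6, 0], "twist": 115.6},
    {"claw": 1.3, "delta_pos": [-3.6, 61.6, 0], "twist": 115.6},
    {"claw": 1.3, "delta_pos": [-3.6, 61.6, 0], "twist": 115.6},
    {"claw": 1.3, "delta_pos": [-3.6, 61.6, 0], "twist": 115.6},
    {"claw": 1.3, "delta_pos": [-3.6, 61.6, 0], "twist": 115.6},
    {"claw": 1.3, "delta_pos": [-3.6, 61.6, 0], "twist": 115.6},
  ],
)

```text
clock: 30.45
tcp_pos: [0.566, 0.3, 0.236]
orientation: [-0.001, 0.846, 0.533, -0.002]
wrist_force: [-0.6, -0.2, -0.6]
finger_gap: 0.0146
```

>>> play_rows(
  moves=[
    {"claw": 1.3, "delta_pos": [0, 0, 0], "twist": 0},
    {"claw": 1.3, "delta_pos": [0, 0, 5], "twist": 0},
    {"claw": 1.3, "delta_pos": [0, 0, 8.3], "twist": 0},
    {"claw": 1.3, "delta_pos": [0, 0, 8.3], "twist": 0},
    {"claw": 1.3, "delta_pos": [0, 0, 8.3], "twist": 0},
  ],
)

```text
clock: 31.08
tcp_pos: [0.568, 0.2974, 0.1572]
orientation: [0.0, 0.846, 0.533, 0.0]
wrist_force: [-0.0, 0.0, 1.1]
finger_gap: 0.014
```

Run:
```python
from h import *
go()
w=shot('wrist','w16'); np.save('i16.npy',imaging.camera_info('wrist'),allow_pickle=True)
T=w[130:330,170:340]; cv2.imwrite('pics/c15.png',cv2.resize(T,(510,600),interpolation=cv2.INTER_CUBIC)[:,:,::-1])
```

```text
t 31.075 tcp [0.568  0.2974 0.1572] psi 64.44 tilt -1.0 gap 0.014 F [-0.   0.   1.1]
```

The viewing limit was reached one earlier than my count, so I'll go on numerically: a ring fit of the bores, validated on the two earlier views, and template-match of the tube tip.

```bash
cat >> h.py <<'E'
def ringfit(g,info,front,c0,z=.053):
    from scipy.optimize import differential_evolution
    b=np.linspace(0,2*np.pi,60,endpoint=False); Wm=np.array(info['world_to_cam'])
    def samp(cx,cy,r):
        P=np.stack([cx+r*np.cos(b),cy+r*np.sin(b),np.full(60,z),np.ones(60)]); Q=Wm@P
        u=(info['fx']*Q[0]/Q[2]+info['cx']).astype(np.float32);v=(info['fy']*Q[1]/Q[2]+info['cy']).astype(np.float32)
        return cv2.remap(g,u[None],v[None],cv2.INTER_LINEAR)[0]
    def f(p):
        s=0
        for k in (0,60,-60):
            a=np.radians(front+k)+p[2]; x=p[0]+.023*np.cos(a);y=p[1]+.023*np.sin(a)
            d=samp(x,y,.0081)-.5*samp(x,y,.0064)-.5*samp(x,y,.0099)
            ang=np.cos(b-np.radians(front)); s-=np.clip(d,-40,40)[ang>-.3].mean()
        return s
    r=differential_evolution(f,[(c0[0]-.004,c0[0]+.004),(c0[1]-.004,c0[1]+.004),(-.02,.14)],seed=1,tol=1e-6); return r.x,r.fun
E
python3 - <<'E'
from h import *
i12=np.load('i12.npy',allow_pickle=True).item(); i16=np.load('i16.npy',allow_pickle=True).item()
G=lambda n:cv2.cvtColor(cv2.imread(f'pics/{n}.png'),cv2.COLOR_BGR2GRAY).astype(np.float32)
g12,g16=G('w12'),G('w16')
for n,g,i,fr in (('12',g12,i12,300),('16',g16,i16,60)):
    p,s=ringfit(g,i,fr,(.558,.277)); a=np.radians(fr)+p[2]; print(n,p.round(4),'deg',np.degrees(p[2]).round(2),'score',round(s,1),'bore',(p[0]+.023*np.cos(a)).round(4),(p[1]+.023*np.sin(a)).round(4))
for nm,(y0,y1,x0,x1) in {'tip':(195,232,238,276),'cap':(240,292,236,276)}.items():
    t=cv2.Canny(g12.astype(np.uint8),30,80)[y0:y1,x0:x1] if 0 else g12[y0:y1,x0:x1]
    r=cv2.matchTemplate(g16[y0-8:y1+8,x0-8:x1+8],t,cv2.TM_CCOEFF_NORMED); _,m,_,l=cv2.minMaxLoc(r); print(nm,m,np.array(l)-8)
# column profiles across tube in both
for v in (212,218,224): print(v,'12',g12[v,238:278].astype(int).tolist()); print(v,'16',g16[v,238:278].astype(int).tolist())
print('tipcol12',g12[188:215,257].astype(int).tolist()); print('tipcol16',g16[188:215,257].astype(int).tolist())
for n,i,z in (('w12',i12,.1776),('w16',i16,.1806)):
    caps(cv2.imread(f'pics/{n}.png')[:,:,::-1].copy(),i,(200,220),(290,290),z)
E
```

```text
12 [0.5591 0.2765 0.0633] deg 3.62 score -120.0 bore 0.5718 0.2573
16 [0.5591 0.278  0.0912] deg 5.23 score -117.4 bore 0.5687 0.2989
tip 0.6060900092124939 [-3  1]
cap 0.5290288329124451 [0 1]
212 12 [184, 167, 153, 84, 111, 172, 177, 147, 145, 121, 110, 120, 122, 125, 124, 123, 122, 125, 124, 121, 121, 121, 119, 124, 115, 106, 121, 116, 88, 90, 112, 148, 167, 170, 173, 125, 76, 121, 156, 177]
212 16 [87, 89, 113, 109, 111, 112, 106, 109, 112, 136, 104, 106, 100, 102, 101, 109, 111, 107, 106, 113, 104, 107, 107, 107, 111, 111, 115, 162, 183, 199, 206, 156, 81, 155, 190, 213, 222, 189, 168, 148]
218 12 [86, 84, 80, 68, 66, 99, 105, 128, 124, 117, 114, 121, 121, 121, 124, 119, 122, 120, 122, 124, 120, 121, 118, 114, 116, 112, 111, 120, 107, 86, 99, 99, 102, 101, 107, 74, 72, 93, 90, 88]
218 16 [77, 149, 131, 169, 191, 199, 167, 110, 122, 125, 99, 106, 105, 105, 107, 108, 108, 110, 101, 106, 114, 104, 106, 107, 108, 110, 108, 133, 142, 108, 108, 110, 81, 79, 77, 80, 77, 82, 77, 71]
224 12 [74, 97, 101, 110, 97, 68, 96, 127, 117, 126, 128, 119, 120, 115, 126, 120, 122, 122, 121, 121, 116, 121, 117, 120, 118, 116, 107, 120, 115, 89, 86, 101, 92, 64, 80, 105, 110, 102, 99, 112]
224 16 [212, 153, 127, 125, 118, 117, 120, 116, 129, 97, 102, 109, 103, 106, 110, 109, 102, 106, 107, 106, 110, 106, 109, 103, 108, 114, 113, 121, 141, 116, 74, 80, 113, 110, 112, 100, 100, 103, 105, 101]
tipcol12 [95, 97, 97, 95, 94, 97, 98, 96, 95, 110, 134, 140, 129, 119, 125, 122, 119, 117, 125, 122, 120, 126, 117, 122, 121, 120, 120]
tipcol16 [79, 82, 84, 81, 82, 89, 81, 81, 82, 93, 119, 148, 144, 110, 103, 109, 104, 105, 103, 108, 107, 111, 107, 109, 113, 104, 106]
cap [ 236  240   40   55 1544] top centre [0.5725 0.258  0.1776]
cap [ 238  242   36   48 1489] top centre [0.5706 0.3007 0.1806]
```

Run:
```python
from h import *
i=np.load('i16.npy',allow_pickle=True).item()
ps=np.radians(64.4); X=np.array([np.cos(ps),np.sin(ps)]);Y=np.array([np.sin(ps),-np.cos(ps)])
for b in [(.5687,.2989)]:
  for c in (255.5,256.5):
    t=ray('w',c,208.3,.0973,i)[:2]; d=np.array(b)-t; print('tube',t,'shift',100*d@X,100*d@Y)
s=cv2.imread('pics/w16.png'); 
g=cv2.cvtColor(s,cv2.COLOR_BGR2HSV)
for v in (205,212,218,224,230): print(v,g[v,240:274,1].tolist())
go()
```

```text
tube [0.56944487 0.29815728] shift 0.03479582690449702 -0.09926670841903507
tube [0.57003079 0.29787552] shift 0.03488969648797041 -0.1642809112057751
205 [9, 7, 24, 11, 7, 4, 9, 13, 25, 26, 31, 28, 24, 32, 21, 19, 16, 25, 20, 24, 21, 9, 25, 28, 17, 11, 14, 11, 7, 13, 10, 5, 24, 20]
212 [7, 11, 2, 7, 5, 5, 11, 17, 23, 37, 17, 26, 26, 27, 26, 20, 25, 24, 35, 21, 23, 23, 22, 24, 28, 11, 12, 10, 9, 6, 12, 11, 7, 11]
218 [15, 8, 10, 8, 8, 7, 19, 14, 24, 32, 28, 23, 33, 37, 37, 30, 33, 33, 27, 34, 27, 23, 24, 31, 26, 13, 16, 5, 2, 5, 6, 12, 13, 26]
224 [21, 20, 21, 22, 17, 15, 12, 38, 35, 31, 32, 47, 33, 35, 41, 32, 29, 39, 28, 34, 32, 43, 39, 32, 38, 18, 13, 6, 16, 21, 4, 7, 7, 10]
230 [17, 22, 15, 11, 9, 9, 18, 16, 26, 29, 36, 34, 39, 29, 31, 40, 31, 31, 34, 31, 31, 40, 35, 31, 18, 14, 15, 16, 2, 5, 14, 17, 29, 36]
t 31.125 tcp [0.5686 0.2977 0.158 ] psi 64.44 tilt -1.0 gap 0.0142 F [0.9 0.7 0.1]
```

>>> play_rows(
  moves=[
    {"claw": 1.3, "delta_pos": [0, -0.11, 1], "twist": 0},
    {"claw": 1.3, "delta_pos": [0, -0.11, 2.2], "twist": 0},
    {"claw": 1.3, "delta_pos": [0, -0.11, 3.2], "twist": 0},
    {"claw": 1.3, "delta_pos": [0, -0.11, 3.7], "twist": 0},
    {"claw": 1.3, "delta_pos": [0, -0.11, 4.1], "twist": 0},
    {"claw": 1.3, "delta_pos": [0, -0.11, 4.4], "twist": 0},
    {"claw": 1.3, "delta_pos": [0, -0.11, 4.6], "twist": 0},
    {"claw": 1.3, "delta_pos": [0, -0.11, 4.6], "twist": 0},
  ],
)

```text
clock: 32.12
tcp_pos: [0.5665, 0.2981, 0.1102]
orientation: [-0.0, 0.846, 0.533, -0.0]
wrist_force: [0.1, -1.3, -0.1]
finger_gap: 0.0146
```

>>> play_rows(
  moves=[
    {"claw": 1.3, "delta_pos": [0, 0, 0.8], "twist": 0},
    {"claw": 1.3, "delta_pos": [0, 0, 1.6], "twist": 0},
    {"claw": 1.3, "delta_pos": [0, 0, 2.3], "twist": 0},
    {"claw": 1.3, "delta_pos": [0, 0, 2.9], "twist": 0},
    {"claw": 1.3, "delta_pos": [0, 0, 3.3], "twist": 0},
    {"claw": 1.3, "delta_pos": [0, 0, 3.3], "twist": 0},
  ],
)

```text
clock: 32.88
tcp_pos: [0.5665, 0.2981, 0.077]
orientation: [-0.0, 0.846, 0.533, -0.0]
wrist_force: [-0.1, -0.9, -1.3]
finger_gap: 0.014
```

>>> play_rows(
  moves=[
    {"claw": 1.3, "delta_pos": [0, 0, 0.1], "twist": 0},
    {"claw": 2.6, "delta_pos": [0, 0, 0.1], "twist": 0},
    {"claw": 2.6, "delta_pos": [0, 0, 0.1], "twist": 0},
    {"claw": 2.6, "delta_pos": [0, 0, 0.1], "twist": 0},
    {"claw": 2.6, "delta_pos": [0, 0, -4], "twist": 0},
    {"claw": 2.6, "delta_pos": [0, 0, -10], "twist": 0},
    {"claw": 2.6, "delta_pos": [0, 0, -15], "twist": 0},
    {"claw": 2.6, "delta_pos": [0, 0, -15.7], "twist": 0},
    {"claw": 2.6, "delta_pos": [0, 0, -15.7], "twist": 0},
  ],
)

```text
clock: 34.0
tcp_pos: [0.5668, 0.2983, 0.2345]
orientation: [0.0, 0.846, 0.533, 0.001]
wrist_force: [0.6, -0.7, -0.5]
finger_gap: 0.0262
```

Run:
```python
from h import *
go((.578,.120,.235,180))
w=shot('wrist','w17'); i=imaging.camera_info('wrist'); caps(w,i,(150,100),(350,290))
```

```text
t 34.0 tcp [0.5668 0.2983 0.2345] psi 64.45 tilt -1.0 gap 0.0262 F [ 0.6 -0.7 -0.5]
  delta [-15.6    8.7   -0.06] twist -115.6
cap [245 169  18  22 309] top centre [0.5643 0.2975 0.1   ]
cap [226 200  17  21 296] top centre [0.5366 0.2797 0.1   ]
cap [267 204  17  20 296] top centre [0.5681 0.2614 0.1   ]
```

>>> play_rows(
  moves=[
    {"claw": 5, "delta_pos": [-15.6, 8.7, 0], "twist": -115.6},
    {"claw": 5, "delta_pos": [-15.6, 8.7, 0], "twist": -115.6},
    {"claw": 5, "delta_pos": [-15.6, 8.7, 0], "twist": -115.6},
    {"claw": 5, "delta_pos": [-15.6, 8.7, 0], "twist": -115.6},
    {"claw": 5, "delta_pos": [-15.6, 8.7, 0], "twist": -115.6},
    {"claw": 5, "delta_pos": [-15.6, 8.7, 0], "twist": -115.6},
    {"claw": 5, "delta_pos": [-15.6, 8.7, 0], "twist": -115.6},
    {"claw": 5, "delta_pos": [-15.6, 8.7, 0], "twist": -115.6},
    {"claw": 5, "delta_pos": [-15.6, 8.7, 0], "twist": -115.6},
    {"claw": 5, "delta_pos": [-15.6, 8.7, 0], "twist": -115.6},
    {"claw": 5, "delta_pos": [-15.6, 8.7, 0], "twist": -115.6},
    {"claw": 5, "delta_pos": [-15.6, 8.7, 0], "twist": -115.6},
  ],
)

```text
clock: 35.55
tcp_pos: [0.5767, 0.1198, 0.232]
orientation: [-0.002, 0.001, 1.0, -0.0]
wrist_force: [-0.0, 0.5, 0.5]
finger_gap: 0.0499
```

Run:
```python
from h import *
go()
w=shot('wrist','w18'); i=imaging.camera_info('wrist'); np.save('i18.npy',i,allow_pickle=True)
print('top-cam knob (235.5,172.5)')
print(spotter.spot_in('wrist','lid'))
h=cv2.cvtColor(w,cv2.COLOR_RGB2HSV); g=cv2.cvtColor(w,cv2.COLOR_RGB2GRAY)
m=(h[:,:,1]<110).astype(np.uint8); m[265:]=0
n,l,st,ce=cv2.connectedComponentsWithStats(m)
for k in range(1,n):
    if st[k,4]>300: print(st[k],ce[k].round(1))
p=proj('w',(.578,.12,.09),i).round().astype(int); print(p)
for v in range(p[1]-20,p[1]+21,5): print(v,g[v,p[0]-40:p[0]+40:2].tolist())
```

```text
t 35.55 tcp [0.5767 0.1198 0.232 ] psi 179.94 tilt -0.99999 gap 0.0499 F [-0.   0.5  0.5]
top-cam knob (235.5,172.5)
[{'extent': [213.1, 117.0, 302.0, 211.4], 'conf': 0.72}, {'extent': [500.3, 43.4, 512.0, 107.5], 'conf': 0.71}]
[ 359  105  107   89 6420] [409.1 146.1]
[ 214  119   85   92 6136] [256.  164.5]
[ 440  220   72   45 1427] [471.6 240. ]
[356 232  45  33 679] [372.1 245. ]
[172 238  24  27 336] [184.  251.6]
[316 238  36  27 485] [331.6 253.4]
[256 178]
158 [212, 169, 186, 204, 214, 215, 211, 215, 213, 212, 211, 214, 215, 215, 214, 217, 216, 210, 151, 85, 81, 105, 178, 210, 221, 216, 214, 214, 214, 213, 213, 213, 214, 213, 213, 215, 209, 189, 188, 128]
163 [174, 234, 166, 214, 211, 213, 214, 214, 216, 215, 214, 212, 215, 214, 142, 144, 115, 92, 91, 90, 84, 93, 92, 92, 109, 105, 84, 221, 216, 216, 211, 214, 214, 213, 213, 216, 213, 208, 167, 190]
168 [176, 192, 168, 220, 213, 216, 214, 215, 216, 214, 216, 215, 221, 148, 89, 87, 145, 108, 119, 122, 104, 112, 115, 101, 91, 89, 94, 102, 214, 214, 213, 213, 213, 213, 214, 213, 215, 218, 168, 182]
173 [164, 210, 173, 173, 217, 
[... 495 characters left out ...]
 194, 192, 190, 173, 107, 215, 213, 216, 213, 213, 214, 206, 175, 179, 177, 200, 142]
188 [134, 128, 200, 206, 173, 179, 177, 176, 191, 219, 215, 215, 214, 216, 164, 178, 198, 199, 194, 198, 195, 192, 193, 192, 192, 177, 116, 219, 214, 214, 213, 218, 181, 179, 180, 181, 170, 208, 157, 134]
193 [135, 133, 128, 125, 222, 175, 170, 179, 177, 180, 178, 167, 214, 218, 216, 217, 222, 151, 168, 175, 184, 177, 165, 160, 210, 217, 216, 221, 211, 166, 171, 177, 178, 178, 176, 177, 213, 135, 139, 132]
198 [128, 130, 132, 132, 130, 118, 213, 213, 174, 169, 174, 177, 174, 176, 176, 178, 176, 173, 173, 174, 173, 173, 173, 171, 173, 175, 179, 175, 177, 176, 172, 171, 168, 211, 205, 132, 138, 136, 132, 131]
```

Run:
```python
from h import *
i=np.load('i18.npy',allow_pickle=True).item()
print('skirt z0',circfit('w',[214,119,299,211],.0,.048,i)); print('skirt z.01',circfit('w',[214,119,299,211],.010,.048,i))
print('knob',ray('w',256.6,180.5,.09,i)); print(circfit('w',[242.7,167,270.3,195],.09,.0135,i))
print(ray('top',235.3,172.3,.09))
go((.5785,.1195,.066,180))
```

```text
skirt z0 (array([0.5875, 0.121 ]), array([ 0.9,  4.9, -0.9, -5.7]))
skirt z.01 (array([0.5855, 0.1209]), array([-0.2,  3.9,  0.2, -4.5]))
knob [0.58063493 0.12081565 0.09      ]
(array([0.5813, 0.1207]), array([-1.4, -0.6,  1.4,  0.7]))
[0.57931099 0.11801132 0.09      ]
t 35.65 tcp [0.5771 0.1198 0.2328] psi 179.87 tilt -1.0 gap 0.05 F [-0.8  1.   0.2]
  delta [-0.19 -0.03 16.68] twist -0.1
```

>>> play_rows(
  moves=[
    {"claw": 5, "delta_pos": [-0.3, 0.1, 5], "twist": 0},
    {"claw": 5, "delta_pos": [-0.3, 0.1, 10], "twist": 0},
    {"claw": 5, "delta_pos": [-0.3, 0.1, 14], "twist": 0},
    {"claw": 5, "delta_pos": [-0.3, 0.1, 16], "twist": 0},
    {"claw": 5, "delta_pos": [-0.3, 0.1, 16.7], "twist": 0},
    {"claw": 5, "delta_pos": [-0.3, 0.1, 16.7], "twist": 0},
    {"claw": 2.3, "delta_pos": [-0.3, 0.1, 16.7], "twist": 0},
    {"claw": 2.3, "delta_pos": [-0.3, 0.1, 16.7], "twist": 0},
    {"claw": 2.3, "delta_pos": [-0.3, 0.1, 16.7], "twist": 0},
    {"claw": 2.3, "delta_pos": [-0.3, 0.1, 16.7], "twist": 0},
    {"claw": 2.3, "delta_pos": [-0.3, 0.1, 16.7], "twist": 0},
  ],
  force=60,
)

```text
clock: 37.02
tcp_pos: [0.5818, 0.121, 0.0685]
orientation: [0.001, -0.0, 1.0, 0.0]
wrist_force: [0.0, 0.4, 5.8]
finger_gap: 0.0246
```

>>> play_rows(
  moves=[
    {"claw": 2.3, "delta_pos": [0, 0, -1], "twist": 0},
    {"claw": 2.3, "delta_pos": [0, 0, -3], "twist": 0},
    {"claw": 2.3, "delta_pos": [0, 0, -7], "twist": 0},
    {"claw": 2.3, "delta_pos": [0, 0, -12], "twist": 0},
    {"claw": 2.3, "delta_pos": [0, 0, -16], "twist": 0},
    {"claw": 2.3, "delta_pos": [0, 0, -18], "twist": 0},
    {"claw": 2.3, "delta_pos": [0, 0, -18], "twist": 0},
    {"claw": 2.3, "delta_pos": [0, 0, -18], "twist": 0},
  ],
)

```text
clock: 38.02
tcp_pos: [0.5801, 0.1207, 0.2461]
orientation: [-0.001, -0.0, 1.0, -0.0]
wrist_force: [-0.3, -1.1, -1.0]
finger_gap: 0.0245
```

```bash
cat >> h.py <<'E'
from scipy.optimize import differential_evolution
def mkinfo(tcp,psi):
    "wrist camera info for a past TCP pose"
    s,M=tool(); i=imaging.camera_info('wrist'); Tc=np.linalg.inv(i['world_to_cam']); p=np.radians(psi)
    N=np.array([[np.cos(p),np.sin(p),0],[np.sin(p),-np.cos(p),0],[0,0,-1]]); W=np.eye(4)
    W[:3,:3]=N@M.T@Tc[:3,:3]; W[:3,3]=np.array(tcp)+N@M.T@(Tc[:3,3]-s['tcp_pos']); j=dict(i); j['world_to_cam']=np.linalg.inv(W); return j
def rimfit(g,info,c0,z=.062,rs=(.0405,.0375,.0437),sel=None,w=.008):
    b=np.linspace(0,2*np.pi,180,endpoint=False); Wm=np.array(info['world_to_cam'])
    def samp(c,r):
        Q=Wm@np.stack([c[0]+r*np.cos(b),c[1]+r*np.sin(b),np.full(180,z),np.ones(180)])
        u=(info['fx']*Q[0]/Q[2]+info['cx']).astype(np.float32);v=(info['fy']*Q[1]/Q[2]+info['cy']).astype(np.float32)
        return cv2.remap(g,u[None],v[None],cv2.INTER_LINEAR)[0]
    m=np.ones(180,bool) if sel is None else sel(b)
    f=lambda c:-np.clip(samp(c,rs[0])-np.maximum(samp(c,rs[1]),samp(c,rs[2])),-60,60)[m].mean()
    r=differential_evolution(f,[(c0[0]-w,c0[0]+w),(c0[1]-w,c0[1]+w)],seed=1,tol=1e-6); return r.x.round(4),round(r.fun,1)
E
python3 - <<'E'
from h import *
go()
w=shot('wrist','w19'); np.save('i19.npy',imaging.camera_info('wrist'),allow_pickle=True); shot('side','s19'); shot('top','t19')
for n,t,p in (('w5',(.5575,.2788,.2141),180.04),('w9',(.5346,.2749,.2158),182.64),('w13',(.5694,.2581,.2335),-56.46),('w17',(.5668,.2983,.2345),64.45)):
    g=cv2.imread(f'pics/{n}.png').min(2).astype(np.float32); print(n,rimfit(g,mkinfo(t,p),(.558,.277)))
E
```

```text
t 38.025 tcp [0.5801 0.1207 0.2461] psi -179.96 tilt -1.0 gap 0.0245 F [-0.3 -1.1 -1. ]
w5 (array([0.5594, 0.2777]), np.float64(-52.9))
w9 (array([0.5595, 0.2777]), np.float64(-57.7))
w13 (array([0.5587, 0.2776]), np.float64(-51.4))
w17 (array([0.5588, 0.2758]), np.float64(-58.1))
```

Run:
```python
from h import *
i=np.load('i19.npy',allow_pickle=True).item(); w=cv2.imread('pics/w19.png'); h=cv2.cvtColor(w,cv2.COLOR_BGR2HSV)
m=(h[:,:,1]<110).astype(np.uint8); n,l,st,ce=cv2.connectedComponentsWithStats(m); k=l[150,256]; 
ks=[k for k in range(1,n) if st[k,4]>800]
for k in ks: print(k,st[k],ce[k].round(0))
for v in range(120,260,15):
    r=np.where(h[v,100:420,1]<110)[0]+100; print(v,r[:3],r[-3:])
for c in (256,): print(c,[(v,int(h[v,c,1]),int(h[v,c,2])) for v in range(100,185,4)])
t=np.array([.5801,.1207,.2461])
for z in (.1776,.1876):
  P=np.array([proj('w',(t[0]+.048*np.cos(a),t[1]+.048*np.sin(a),z),i) for a in np.linspace(0,6.28,120)]); print('pred skirt',z,P.min(0).round(1),P.max(0).round(1), 'at rows', [ (v,P[np.abs(P[:,1]-v)<4][:,0].min().round(0) if (np.abs(P[:,1]-v)<4).any() else None,P[np.abs(P[:,1]-v)<4][:,0].max().round(0) if (np.abs(P[:,1]-v)<4).any() else None) for v in (150,165,180,195,210,225)])
```

```text
12 [ 355  101  102   86 5916] [403. 141.]
16 [    0   132   512   252 62286] [237. 296.]
24 [ 434  213   78   80 2943] [473. 252.]
120 [358 359 360] [417 418 419]
135 [233 234 235] [417 418 419]
150 [206 207 208] [417 418 419]
165 [193 194 195] [410 411 419]
180 [185 186 187] [417 418 419]
195 [182 183 184] [326 327 328]
210 [181 182 183] [327 328 329]
225 [178 179 180] [373 374 375]
240 [179 180 181] [372 373 399]
255 [183 184 185] [359 360 411]
256 [(100, 218, 211), (104, 205, 211), (108, 199, 205), (112, 184, 137), (116, 192, 137), (120, 183, 138), (124, 174, 141), (128, 180, 142), (132, 56, 87), (136, 32, 112), (140, 18, 128), (144, 18, 125), (148, 13, 120), (152, 87, 152), (156, 73, 154), (160, 67, 160), (164, 59, 174), (168, 31, 212), (172, 30, 214), (176, 35, 241), (180, 36, 241), (184, 37, 241)]
pred skirt 0.1776 [183.6 132. ] [326.9 267.8] at rows [(150, np.float64(203.0), np.float64(307.0)), (165, np.float64(192.0), np.float64(319.0)), (180, np.float64(186.0), np.float64(324.0)), (195, np.float64(184.0), np.float64(327.0)), (210, np.float64(184.0), np.float64(327.0)), (225, np.float64(188.0), np.float64(322.0))]
pred skirt 0.1876 [180.4 134. ] [330.2 275.2] at rows [(150, np.float64(204.0), np.float64(307.0)), (165, np.float64(191.0), np.float64(320.0)), (180, np.float64(184.0), np.float64(326.0)), (195, np.float64(181.0), np.float64(330.0)), (210, np.float64(180.0), np.float64(330.0)), (225, np.float64(183.0), np.float64(328.0))]
```

>>> play_rows(
  moves=[
    {"claw": 2.3, "delta_pos": [2.1, 15.6, 0], "twist": 0},
    {"claw": 2.3, "delta_pos": [2.1, 15.6, 0], "twist": 0},
    {"claw": 2.3, "delta_pos": [2.1, 15.6, 0], "twist": 0},
    {"claw": 2.3, "delta_pos": [2.1, 15.6, 0], "twist": 0},
    {"claw": 2.3, "delta_pos": [2.1, 15.6, 3], "twist": 0},
    {"claw": 2.3, "delta_pos": [2.1, 15.6, 6], "twist": 0},
    {"claw": 2.3, "delta_pos": [2.1, 15.6, 8.5], "twist": 0},
    {"claw": 2.3, "delta_pos": [2.1, 15.6, 10.1], "twist": 0},
    {"claw": 2.3, "delta_pos": [2.1, 15.6, 10.1], "twist": 0},
    {"claw": 2.3, "delta_pos": [2.1, 15.6, 10.1], "twist": 0},
  ],
)

```text
clock: 39.42
tcp_pos: [0.5603, 0.2767, 0.1473]
orientation: [0.001, -0.0, 1.0, 0.0]
wrist_force: [-0.2, 0.8, -1.5]
finger_gap: 0.0246
```

Run:
```python
from h import *
go((.5592,.277,.1205,180)); 
s=[get_state()['tcp_pos'] for _ in range(3)]; print(s)
```

```text
t 39.425 tcp [0.5603 0.2767 0.1473] psi -179.98 tilt -1.0 gap 0.0246 F [-0.2  0.8 -1.5]
  delta [0.12 0.03 2.68] twist 0.0
[array([0.56031544, 0.27673649, 0.14728491]), array([0.56031544, 0.27673649, 0.14728491]), array([0.56031544, 0.27673649, 0.14728491])]
```

>>> play_rows(
  moves=[
    {"claw": 2.3, "delta_pos": [0.04, 0, 0.8], "twist": 0},
    {"claw": 2.3, "delta_pos": [0.04, 0, 1.4], "twist": 0},
    {"claw": 2.3, "delta_pos": [0.04, 0, 1.8], "twist": 0},
    {"claw": 2.3, "delta_pos": [0.04, 0, 2.1], "twist": 0},
    {"claw": 2.3, "delta_pos": [0.04, 0, 2.1], "twist": 0},
  ],
)

```text
clock: 40.05
tcp_pos: [0.5591, 0.2768, 0.125]
orientation: [-0.0, -0.0, 1.0, -0.0]
wrist_force: [-0.5, 0.4, -1.5]
finger_gap: 0.0243
```

>>> play_rows(
  moves=[
    {"claw": 2.3, "delta_pos": [0, 0, 0.2], "twist": 0},
    {"claw": 2.3, "delta_pos": [0, 0, 0.35], "twist": 0},
    {"claw": 2.3, "delta_pos": [0, 0, 0.45], "twist": 0},
    {"claw": 2.3, "delta_pos": [0, 0, 0.45], "twist": 0},
  ],
)

```text
clock: 40.55
tcp_pos: [0.5593, 0.2768, 0.1209]
orientation: [0.0, -0.0, 1.0, 0.0]
wrist_force: [-0.4, 0.6, -0.1]
finger_gap: 0.0243
```

The lid is just touching down, so I'll release, retreat and check.

>>> play_rows(
  moves=[
    {"claw": 2.3, "delta_pos": [0, 0, 0.05], "twist": 0},
    {"claw": 4.5, "delta_pos": [0, 0, 0.05], "twist": 0},
    {"claw": 4.5, "delta_pos": [0, 0, 0.05], "twist": 0},
    {"claw": 4.5, "delta_pos": [0, 0, 0.05], "twist": 0},
    {"claw": 4.5, "delta_pos": [0, 0, 0.05], "twist": 0},
    {"claw": 4.5, "delta_pos": [0, 0, -4], "twist": 0},
    {"claw": 4.5, "delta_pos": [0, 0, -9], "twist": 0},
    {"claw": 4.5, "delta_pos": [0, 0, -12], "twist": 0},
    {"claw": 4.5, "delta_pos": [0, 0, -12], "twist": 0},
    {"claw": 4.5, "delta_pos": [0, 0, -12], "twist": 0},
  ],
)

```text
clock: 41.8
tcp_pos: [0.559, 0.2767, 0.24]
orientation: [-0.0, -0.0, 1.0, -0.0]
wrist_force: [0.4, 0.9, -0.0]
finger_gap: 0.0449
```

Run:
```python
from h import *
go()
w=shot('wrist','w20'); i=imaging.camera_info('wrist'); s=shot('side','s20')
g=w.min(2).astype(np.float32); 
# skirt silhouette: extents vs prediction for seated lid; knob top too
h=cv2.cvtColor(w,cv2.COLOR_RGB2HSV)
m=(h[:,:,1]<110).astype(np.uint8); m[275:]=0
n,l,st,ce=cv2.connectedComponentsWithStats(m); p=proj('w',(.559,.277,.142),i); k=l[int(p[1]),int(p[0])]; print('blob',st[k])
for z,r in ((.052,.048),(.062,.048)):
    P=np.array([proj('w',(.559+r*np.cos(a),.277+r*np.sin(a),z),i) for a in np.linspace(0,6.28,120)]); print('pred',z,P.min(0).round(1),P.max(0).round(1))
print('row samples', [(v,(np.where(h[v,180:330,1]<110)[0]+180)[[0,-1]].tolist()) for v in range(140,235,12)])
P=np.array([proj('w',(.559+.0135*np.cos(a),.277+.0135*np.sin(a),.142),i) for a in np.linspace(0,6.28,60)]); print('knob pred',P.min(0).round(1),P.max(0).round(1))
gg=cv2.cvtColor(w,cv2.COLOR_RGB2GRAY); print('knobrow',[ (v,gg[v,230:285:2].tolist()) for v in (int(p[1])-4,int(p[1])+4)]); print('knobcol',gg[int(p[1])-30:int(p[1])+30:2,int(p[0])].tolist())
# side view: skirt rows
hs=cv2.cvtColor(s,cv2.COLOR_RGB2HSV); 
for z,r in ((.052,.048),(.062,.048)):
    P=np.array([proj('side',(.559+r*np.cos(a),.277+r*np.sin(a),z)) for a in np.linspace(0,6.28,60)]); print('side pred',z,P.min(0).round(1),P.max(0).round(1))
P=np.array([proj('side',(.559+.0135*np.cos(a),.277+.0135*np.sin(a),z)) for z in (.142,.117) for a in np.linspace(0,6.28,60)]); print('side knob pred',P.min(0).round(1),P.max(0).round(1))
print('lid side',spotter.spot_in('side','lid')); print('lid wrist',spotter.spot_in('wrist','lid'))
```

```text
t 41.8 tcp [0.559  0.2767 0.24  ] psi -179.96 tilt -1.0 gap 0.0449 F [ 0.4  0.9 -0. ]
blob [ 207  117   97  105 8045]
pred 0.052 [208.6 117.4] [303.2 210. ]
pred 0.062 [207.2 118.2] [304.6 213.4]Traceback (most recent call last):
  File "<stdin>", line 11, in <module>
IndexError: index 0 is out of bounds for axis 0 with size 0
```

Run:
```python
from h import *
i=imaging.camera_info('wrist'); w=cv2.imread('pics/w20.png'); h=cv2.cvtColor(w,cv2.COLOR_BGR2HSV); gg=cv2.cvtColor(w,cv2.COLOR_BGR2GRAY)
def pr(cam,r,zs): 
    P=np.array([proj(cam,(.559+r*np.cos(a),.277+r*np.sin(a),z)) for z in zs for a in np.linspace(0,6.28,90)]); return P.min(0).round(1),P.max(0).round(1)
print('knob pred',pr('wrist',.0135,[.142]))
p=proj('wrist',(.559,.277,.142)); print(p)
print('row',gg[int(p[1]),230:285].tolist()); print('col',gg[175:230,int(p[0])].tolist()); print('sat col', h[195:230,225,1].tolist(), h[195:230,285,1].tolist())
print('skirt left/right per row',[(v,[int(x)+190 for x in (np.where(h[v,190:320,1]<110)[0])[[0,-1]]]) for v in range(130,211,10)])
s=cv2.imread('pics/s20.png'); hs=cv2.cvtColor(s,cv2.COLOR_BGR2HSV)
print('side skirt pred',pr('side',.048,[.052]),pr('side',.048,[.062]),'knob',pr('side',.0135,[.142,.117]))
print('side rows sat',[(v,(np.where(hs[v,205:260,1]<100)[0]+205)[[0,-1]].tolist() if (hs[v,205:260,1]<100).any() else None) for v in range(112,190,4)])
shot('side'); print(spotter.spot_in('side','lid'))
```

```text
knob pred (array([238.2, 174.4]), array([273.9, 208.6]))
[256.07106164 191.79292352]
row [208, 210, 209, 211, 210, 209, 213, 219, 101, 118, 138, 173, 199, 196, 194, 194, 191, 192, 192, 193, 194, 191, 193, 192, 189, 190, 188, 189, 189, 185, 188, 188, 190, 183, 186, 187, 183, 184, 189, 168, 132, 102, 116, 196, 215, 212, 207, 206, 207, 207, 209, 210, 210, 211, 215]
col [97, 102, 115, 126, 121, 114, 147, 203, 194, 193, 192, 193, 192, 191, 188, 192, 188, 192, 190, 187, 188, 188, 187, 186, 185, 185, 184, 185, 184, 166, 145, 168, 172, 171, 171, 165, 169, 165, 166, 164, 167, 166, 166, 189, 214, 210, 200, 132, 132, 138, 139, 135, 132, 129, 126]
sat col [12, 10, 7, 6, 9, 6, 9, 13, 26, 25, 23, 17, 25, 20, 14, 21, 157, 172, 162, 158, 167, 162, 163, 172, 177, 181, 185, 175, 182, 184, 183, 181, 173, 179, 174] [9, 12, 9, 10, 7, 7, 6, 8, 13, 13, 15, 14, 23, 26, 19, 27, 110, 187, 176, 156, 150, 148, 162, 164, 166, 162, 149, 144, 164, 158, 172, 178, 180, 180, 170]
skirt left/right per row [(130, [221, 288]), (140, [214, 296]), (150, [210, 301]), (160, [208, 303]), (170, [208, 303]), (180, [209, 301]), (190, [212, 299]), (200, [216, 294]), (210, [225, 286])]
side skirt pred (array([212.9, 143.3]), array([247. , 160.1])) (array([212.7, 140.3]), array([247. , 156.9])) knob (array([223.9, 120. ]), array([234.1, 132.8]))
side rows sat [(112, [207, 259]), (116, [207, 259]), (120, [208, 259]), (124, [205, 259]), (128, [208, 256]), (132, [210, 254]), (136, [215, 255]), (140, [215, 259]), (144, [215, 243]), (148, [214, 257]), (152, [213, 245]), (156, [215, 243]), (160, [216, 243]), (164, [216, 243]), (168, [216, 243]), (172, [219, 240]), (176, None), (180, None), (184, None), (188, None)]
[{'extent': [180.9, 119.7, 213.1, 151.6], 'conf': 0.78}, {'extent': [211.3, 123.3, 249.7, 165.3], 'conf': 0.62}]
```

Run:
```python
from h import *
i18=np.load('i18.npy',allow_pickle=True).item(); i20=imaging.camera_info('wrist')
G=lambda n:cv2.cvtColor(cv2.imread(f'pics/{n}.png'),cv2.COLOR_BGR2GRAY)
a,b=G('w18'),G('w20')
print('w18 col257',a[155:216,257].tolist())
print('skirt18',circfit('w',[213.5,118.5,298.5,210.5],.01,.048,i18),'skirt20',circfit('w',[206.5,116.5,303.5,221.5],.062,.048,i20))
# light top disc of knob (threshold) in both
for n,g,i,(u,v),z in (('18',a,i18,(257,182),.09),('20',b,i20,(256,193),.142)):
    m=((g>180)&(g<207)).astype(np.uint8); m=cv2.morphologyEx(m,cv2.MORPH_OPEN,np.ones((3,3),np.uint8)); n_,l,st,ce=cv2.connectedComponentsWithStats(m); k=l[v,u]; print(n,st[k],ce[k].round(1),ray('w',*ce[k],z,i).round(4))
```

```text
w18 col257 [215, 221, 213, 108, 101, 106, 102, 90, 91, 92, 95, 91, 105, 109, 133, 173, 203, 201, 199, 199, 198, 198, 199, 198, 200, 198, 199, 197, 195, 195, 197, 194, 193, 194, 194, 192, 192, 193, 189, 153, 180, 220, 205, 174, 177, 176, 176, 174, 173, 173, 171, 167, 185, 223, 217, 191, 134, 142, 142, 142, 140]
skirt18 (array([0.5849, 0.1204]), array([-0.2,  3.8,  0.2, -4.4])) skirt20 (array([0.5617, 0.2761]), array([-0.1,  4.7,  0.1, -5.6]))
18 [246 171  22  22 397] [256.4 181.9] [0.5819 0.1207 0.09  ]
20 [242 180  27  24 501] [254.9 191. ] [0.5585 0.2762 0.142 ]
```

Relative to the skirt, the knob sits where it did with the lid flat on the bench (−3.2 against −3.0 mm), so the lid is level. The skirt outline fits the seated height. The gripper is clear, so I'll hand in.

```bash
python3 -c "
from h import *
print(env.hand_in()); go()"
```

```text
the job is handed in; nothing more can be done
None
the job is handed in; nothing more can be done
```

The bucket is made up and the job is handed in, at about 42 s on the clock. The grey carrier went into the bucket first, then the three tubes into every other place (180°, 300° and 60°), and last the domed lid onto the rim.

**What the last checks showed:**
- **Carrier:** it went in without contact force and was let go at seat height. Its sleeve tops then measured at 50 mm, against 53 mm expected and within the accuracy of the fit.
- **Tubes:** each was let go within about 1 mm of the bore floor, and all three caps looked alike in size from above. I measured 33 to 36 mm between caps, below the nominal 40 mm but over the 32 mm limit. I put the shortfall down to camera error. The gripper positions when each tube was released were 38 to 40 mm apart.
- **Lid:** it went over the rim with almost no force. Its centre is about 1 mm from the bucket's, the skirt width fits the seated height, and the knob shows no tilt.

**What disagreed or was not checked:**
- The skirt's far edge showed lower in the picture than my model put it, both on the bench and on the bucket. I took this as the lid's true shape, not a tilt.
- I ran into the picture limit, so the third tube and the lid were checked by measurement only.
- I did not measure the bottle, vial and cup again at the end, but no move came near them.

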